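# Stack the pots on their mount and hold it against the sprung stop

## Robot

A 6-joint arm with a two-finger parallel gripper is mounted at the origin on the work surface. World frame = base frame: x ahead of the robot, y to its left, z up, the work surface at z = 0. Lengths are in m, angles in rad, forces in N, time in s.
With the tool pointing down it reaches from about 0.425 to 0.95 m from the base axis. Payload 14.7 kg.
Tool frame: the origin (TCP) lies midway between the tips of the shut fingers; the grasp point (between the pads) lies 19 mm behind it; x points along the fingers, y is the direction in which the jaws open and shut, and the axes are right-handed (so a half turn about x gives the same grasp; the last joint's range is limited). The gripper opens to 85 mm and grips with 20 to 120 N. Pads are 22 mm wide; open, the fingers measure 114 mm over their backs; the gripper's body (76 mm by 85 mm) begins 54 mm behind the grasp point. The pads swing forward as they close: fully open they stand 13 mm farther back than shut.
Start: joints at [1.097, 0.48, 1.596, -0, 1.065, -0.047], TCP at [0.269, 0.592, 0.209] pointing down, gripper open.
Joint ranges: [-2.75, 2.75], [-0.82, 2.05], [0.23, 2.67], [-1.56, 4.7], [0.09, 2.69], [-2.92, 2.92]. Speed limits (rad/s): [1.89, 1.89, 2.39, 3.01, 3.01, 3.01].

## Interface

Orientations are given as a unit quaternion [x, y, z, w].
In Python, from rig import * gives the robot as it stands.
- The arm moves only by the tool carry_out, never from a script. Its argument "rows" is a list of rows, each a list of 4 numbers: the shift along the tool's x, y, z in cm, then the turn about the tool's x in rad. In form: [[tx, ty, tz, yaw], ...]. A call has 1 to 12 rows; each row is the pose to reach, as a shift and turn from the pose measured when the call began, along the tool's axes at that moment; what a row does not reach only later rows make up. A row lasts 1/12 s, in which the tool goes at most 41.7 mm and 7.16 degrees, less where a joint would pass 70% of its speed; a pose out of reach is approached as far as the arm can. A call with a gripper value outside its range is refused whole. "gripper" is the opening, from 0 (shut) to 1 (fully open), set as the call begins (left out, the last holds). The fingers move at their own pace and stop on an object; "force" is the grip in N (left out, the last holds). Time passes only in rows, so rows that repeat a pose let the fingers close. It gives the time, the measured TCP pose, the force and the opening at its end, in the units of the state.
- sense(): the state, without advancing time (a new reading comes with each control period).
- snapshot(name): name is "side" or "top" or "wrist"; returns a dict with "image" (384x512x3 uint8, blue, green, red), "fx", "fy", "cx", "cy" (pixels), "distortion" ([k1, k2, p1, p2, k3] as OpenCV has them; the pictures are not rectified), "rvec" (rotation vector, rad) and "tvec" (3), from world to camera coordinates, as OpenCV has them. Camera axes: x right, y down, z forward; pixel columns grow to the right and rows downward; lengths in m; the calibration is good to about 2 mm. A picture is of the moment at which its call begins. There is no depth.
- sign_off(): hands the job in, once; it reports no verdict.
The state is a dict: "time_s": time; "joints": joint angles; "dq": joint speeds; "effort": joint torques, N m; "tool_pos": TCP position; "tool_rot": TCP orientation; "contact_force": force on the tool from outside, world axes, zero at the start; "wrist_torque": the same for the moment, N m; "opening": finger opening in m.
Only numpy, scipy, OpenCV 4.12 (cv2) and the standard library are available. Lean on these libraries where they do the work, as an engineer would, in place of code of your own. Each camera call takes 0.05 s, during which the arm holds its last target.

## Task

Nest the two loose collared pots, one after the other, into the pot fixed on the wooden mount, all three fully home and upright in one stack. Then, no longer touching the pots, slide the mount flat along the table, square and centred, end-on against the cork pad of the sprung stop, and press the pad about halfway into its travel, never to its end. Finish while still holding that steady push, without letting go, so that a colleague can screw the mount down; leave everything else on the table where it is.

Things in the scene. Friction and masses are not known exactly. Their poses are not given: they have to be found in the camera images.
- pot_a: loose terracotta pot, upright, open at the top, 66 mm high, 0.1 kg: body tapers from 32 mm across at the foot to 48 mm at 40 mm height; from 40 to 66 mm a straight collar, 60 mm across outside, 52 inside, with a flat shoulder beneath. It may stand left or right of the mount, nearer or farther. Origin: centre of the underside, z up.
- pot_b: the other loose pot, identical; either order will do. A pot nested in another rests with its shoulder on that one's rim: foot 26 mm above the lower foot, whole collar above the rim, 2 mm play all round at the mouth.
- mount: loose oak block 190 mm long (x), 60 wide (y), 35 high, 0.45 kg, flat on the table; a third such pot is fixed upright on top, axis 50 mm from the centre towards +x (rim 101 mm above the table). The +x end goes against the stop; the bare -x end, nearer the robot, is for holding or pushing. Origin: centre of the underside; z up.
- nest1 (a point): point on the mount where the origin (foot centre) of the first nested pot lies when home: on the pots' axis, 61 mm above the mount's underside
- nest2 (a point): the same for the second nested pot: 87 mm above the mount's underside (the finished stack's top is 153 mm above the table)
- mount_tail (a point): point inside the bare tail of the mount's block, 65 mm from its centre towards -x, 20 mm above the underside: a good place to grip across the 60 mm width
- mount_end (a point): centre of the mount's +x end face, 20 mm above the underside
- stop: aluminium angle bolted to the table, 110 mm wide, 60 high, with a sprung pad on two rods before it. Place and yaw vary. Origin: at table height under the centre of the pad's face at rest; x is the way the pad is pushed in, away from the robot; y along the pad, z up. The upright's front is 40 mm behind the pad's rest face.
- pad_face (a point): centre of the cork face of the pad (70 mm wide, from 3 to 37 mm above the table), 20 mm above the table; moves with the pad
- pad (a joint): how far the pad is pushed in, m: 0 at rest, 0.025 at the end of its travel; the spring gives 800 N/m (10 N at halfway, 12.5 mm), no preload
- bowl: bystander: wide shallow terracotta bowl, 92 mm across, 42 mm high, no collar; origin centre of underside
- jar: bystander: closed round-bellied terracotta jar, 66 mm across, 75 mm high, narrow neck; origin centre of underside
- magnifier: bystander: round hand lens, 84 mm across, with a 95 mm black handle, lying flat; origin under the lens centre
- brush: bystander: 170 mm brush lying on the table; origin in its handle
- sample_box: bystander: cardboard box 70 x 50 x 30 mm; origin centre of underside
- weight: bystander: brass weight 40 mm across, 30 mm high; origin centre of underside
There are look-alikes about, which are no part of the job. Several things look just like the mount: the one meant starts farthest to the robot's left.

How it is judged:
On the way, in this order (a step that is already met when the one before it is completed fails the run):
1. one loose pot is nested home in the mount's pot (((distance between pot_a and nest1 below 0.007 m and angle between pot_a's own z axis and vertical below 0.12 rad) or (distance between pot_b and nest1 below 0.007 m and angle between pot_b's own z axis and vertical below 0.12 rad))), for 0.2 s.
2. both loose pots are nested home, upright and let go ((((distance between pot_a and nest1 below 0.007 m and angle between pot_a's own z axis and vertical below 0.12 rad) and (distance between pot_b and nest2 below 0.007 m and angle between pot_b's own z axis and vertical below 0.12 rad)) or ((distance between pot_b and nest1 below 0.007 m and angle between pot_b's own z axis and vertical below 0.12 rad) and (distance between pot_a and nest2 below 0.007 m and angle between pot_a's own z axis and vertical below 0.12 rad))) and contact force between each of the arm, the fingers and pot_a below 0.3 N and contact force between each of the arm, the fingers and pot_b below 0.3 N), for 0.2 s.
3. the mount presses the pad into the middle part of its travel (value of joint pad between 0.007 and 0.019 m and contact force between mount and stop between 5 and 16 N), for 0.5 s.
At the end, for the whole second after the job is handed in: Both pots nested (within 7 mm, tilt under 0.12 rad) and untouched; mount flat on the table, still, square to the stop within 0.08 rad, centred within 12 mm, its end on the pad; pad pushed in 7 to 19 mm at 5 to 16 N; the robot still holds or pushes the mount (over 2 N) (all of step 2 and all of step 3 and angle between the x axis of mount and the x axis of stop, either way round below 0.08 rad and y of mount in the frame of stop between -0.012 and 0.012 m and x of mount_end in the frame of pad_face between -0.004 and 0.004 m and angle between mount's own z axis and vertical below 0.06 rad and height (world z) of mount below 0.006 m and contact force between any of the fingers, the arm and mount above 2 N and linear speed of mount below 0.02 m/s); the arm keeps its last pose, push and grip.
It fails at once if the pad is driven to the end of its travel (value of joint pad above 0.0235 m).
It fails at once if a bystander is moved by more than 25 mm (distance of any of bowl, jar, magnifier, brush, sample_box, weight from where it was at the start of the episode above 0.025 m).
It also fails if it takes over 67 s, if anything falls off the work surface, if the arm or the gripper's body presses on something with over 40 N, if the wrist force passes 120 N, or if a joint passes its speed limit or range.

## Working session

There is one attempt and no reset: what is moved stays moved. The work goes in short steps, Python scripts to look and compute and a tool call to move; the robot and the scene stay as the last step left them, time stands still between calls to the robot, and variables do not carry over. Pictures are saved under pics/ and viewed, and the job is handed in when it is done.

Besides the shell and the picture viewer there is one more tool, called after ">>>" in YAML: its name, and indented under it one key for each argument. carry_out: Moves the arm, as the interface text tells. Its arguments: {"type":"object","properties":{"rows":{"type":"array"},"gripper":{"type":"number"},"force":{"type":"number"}},"required":["rows"]}

```bash
mkdir -p pics; ls
python3 - <<'E'
from rig import *
import cv2
s=sense();print(s)
for n in("top","side","wrist"):
    d=snapshot(n);cv2.imwrite(f"pics/{n}0.png",d["image"])
    print(n,{k:v for k,v in d.items() if k!="image"})
E
```

```text
pics
{'time_s': 0.0, 'joints': array([ 1.09737726e+00,  4.80845905e-01,  1.59685293e+00, -1.37441676e-05,
        1.06509853e+00, -4.65984312e-02]), 'dq': array([ 0.00103791,  0.00055784, -0.00026081, -0.00017935,  0.00042825,
       -0.00036239]), 'effort': array([ 1.94853361e-03, -9.50659060e+01, -4.30179155e+01,  2.10943963e-04,
        1.23183802e-02, -2.76454819e-05]), 'tool_pos': array([0.26887492, 0.59131163, 0.20857108]), 'tool_rot': array([ 0.14934599,  0.69117135, -0.15017141,  0.69096056]), 'contact_force': array([0.25706077, 0.00669775, 0.51651016]), 'wrist_torque': array([-0.00688158,  0.06673092,  0.00047381]), 'opening': 0.08547635889512663}
top {'fx': 416.3638781545172, 'fy': 416.3638781545172, 'cx': 254.28988768366148, 'cy': 191.5432359660716, 'distortion': array([-0.10277881,  0.        ,  0.        ,  0.        ,  0.        ]), 'rvec': array([ 2.06842995, -2.15069015,  0.23574414]), 'tvec': array([-0.00983999,  0.50200265,  1.17981113])}
side {'fx': 380.71661155208585, 'fy': 380.71661155208585, 'cx': 255.55199434743577, 'cy': 185.19670976803476, 'distortion': array([-0.06902302,  0.        ,  0.        ,  0.        ,  0.        ]), 'rvec': array([ 1.82820716, -1.30241657,  0.69277875]), 'tvec': array([-0.21498346,  0.33237847,  0.82841754])}
wrist {'fx': 332.8370410531093, 'fy': 332.8370410531093, 'cx': 257.82016574362393, 'cy': 184.11260345113766, 'distortion': array([0.00039715, 0.        , 0.        , 0.        , 0.        ]), 'rvec': array([-2.41065692, -1.55068422, -0.24309837]), 'tvec': array([-0.64979148, -0.04077655,  0.38102922])}
```

View pics/top0.png

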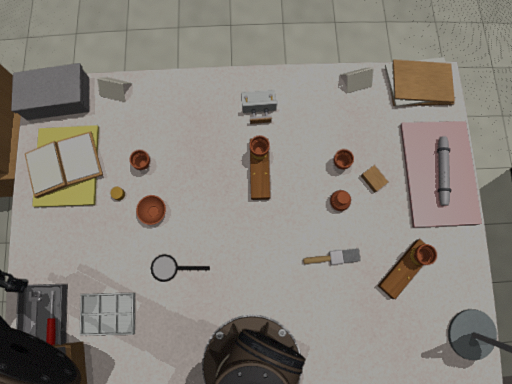

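View pics/side0.png

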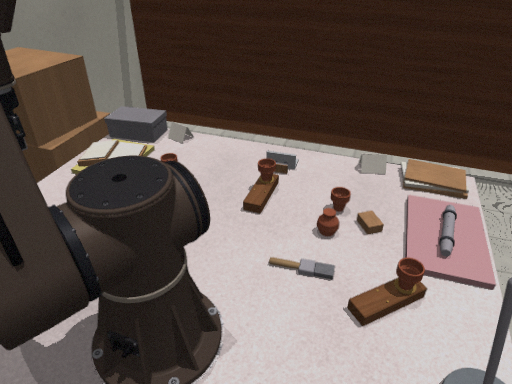

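View pics/wrist0.png

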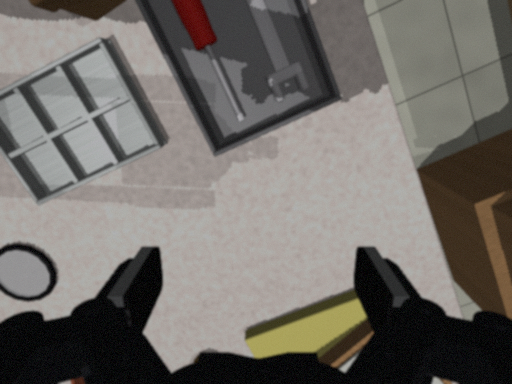

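```bash
cat > h.py <<'E'
from rig import *
import cv2,numpy as np
from scipy.spatial.transform import Rotation as R
def KD(d): return np.array([[d["fx"],0,d["cx"]],[0,d["fy"],d["cy"]],[0,0,1]]),np.array(d["distortion"])
def ray(d,uv,z):
    K,D=KD(d); p=cv2.undistortPoints(np.array(uv,float).reshape(-1,1,2),K,D).reshape(-1,2)
    M=cv2.Rodrigues(np.array(d["rvec"]))[0]; c=-M.T@d["tvec"]
    r=np.c_[p,np.ones(len(p))]@M
    return c+r*((z-c[2])/r[:,2])[:,None]
def proj(d,P):
    K,D=KD(d); return cv2.projectPoints(np.array(P,float).reshape(-1,1,3),np.array(d["rvec"]),np.array(d["tvec"]),K,D)[0].reshape(-1,2)
def togo(P,yaw=None):
    """tool-axis shift in cm to world TCP target P"""
    s=sense(); M=R.from_quat(s["tool_rot"]).as_matrix()
    return np.round(100*M.T@(np.array(P)-s["tool_pos"]),2), s
E
python3 - <<'E'
import cv2
i=cv2.imread("pics/top0.png")
a=i[60:220,90:290];cv2.imwrite("pics/z1.png",cv2.resize(a,None,fx=4,fy=3.75*1,interpolation=cv2.INTER_CUBIC)[:600])
a=i[60:220,230:400];cv2.imwrite("pics/z2.png",cv2.resize(a,None,fx=3.75,fy=3.75,interpolation=cv2.INTER_CUBIC))
E
```

```text
(no output)
```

View pics/z1.png

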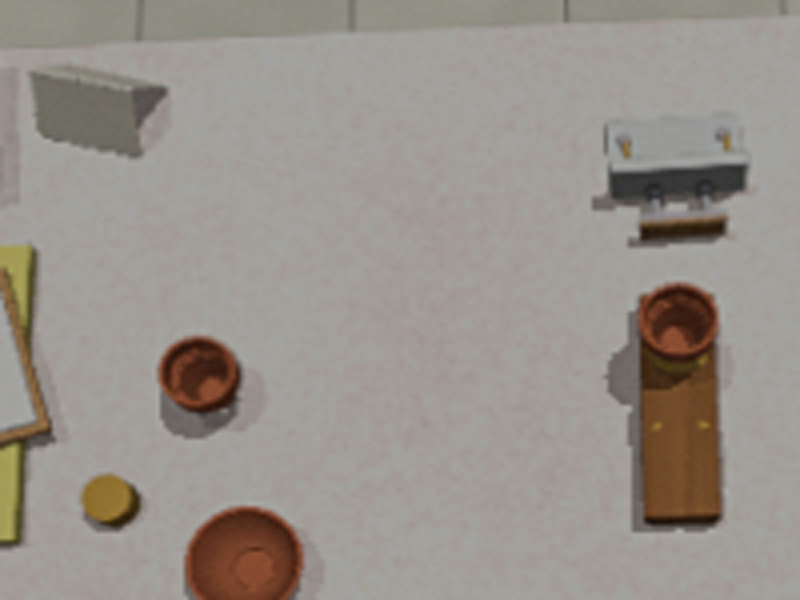

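View pics/z2.png

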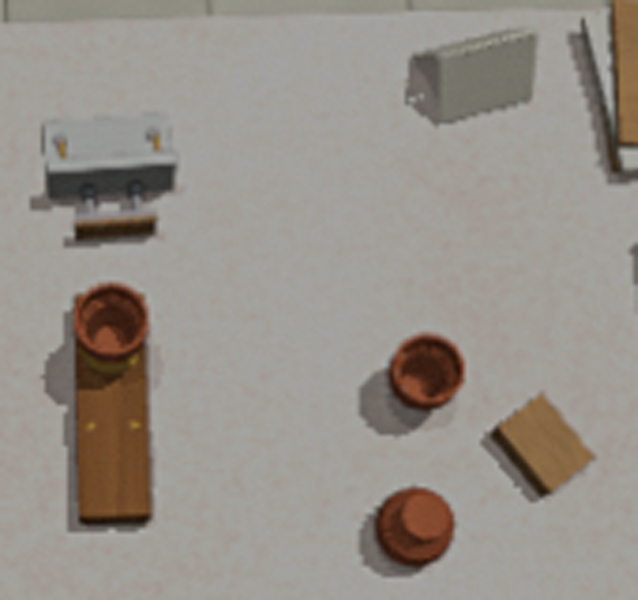

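Run:
```python
from h import *
d=snapshot("top")
M=cv2.Rodrigues(np.array(d["rvec"]))[0];print("cam",-M.T@d["tvec"])
print("potL",ray(d,[140.2,159.5],.066),"potR",ray(d,[343.8,159],.066),"mpot",ray(d,[259.6,145.5],.101))
q=[[250.3,198.5],[270,198.5],[269.7,157],[250.2,157]]
print("block top",ray(d,q,.035))
print("pad",ray(d,[[250,120],[271.5,119.5]],.037))
print("others",ray(d,[[340,200],[375,178],[150,210],[117,193],[345,257],[180,268]],.03))
print("stop up",ray(d,[[242,101.5],[276.5,100.5]],.06))
# colour mask of pots
h=cv2.cvtColor(d["image"],cv2.COLOR_BGR2HSV)
m=cv2.inRange(h,(0,90,40),(12,255,255))
for c in cv2.findContours(m,cv2.RETR_EXTERNAL,cv2.CHAIN_APPROX_NONE)[0]:
    if cv2.contourArea(c)>80: print(cv2.boundingRect(c),cv2.minEnclosingCircle(c))
```

```text
cam [ 0.23651833 -0.01654817  1.26009644]
potL [[0.61074714 0.31012997 0.066     ]] potR [[ 0.58836966 -0.30204671  0.066     ]] mpot [[ 0.62823158 -0.04983266  0.101     ]]
block top [[ 0.48462763 -0.01680298  0.035     ]
 [ 0.48233066 -0.07590232  0.035     ]
 [ 0.61224275 -0.08116367  0.035     ]
 [ 0.61453829 -0.02131624  0.035     ]]
pad [[ 0.735128   -0.02514969  0.037     ]
 [ 0.73425854 -0.09261794  0.037     ]]
others [[ 0.47039194 -0.2878118   0.03      ]
 [ 0.53485929 -0.40238258  0.03      ]
 [ 0.46188885  0.28669609  0.03      ]
 [ 0.51832728  0.38967978  0.03      ]
 [ 0.29893691 -0.2890092   0.03      ]
 [ 0.28619226  0.19650494  0.03      ]]
stop up [[ 0.78842973 -0.00235042  0.06      ]
 [ 0.7877614  -0.10992927  0.06      ]]
(46, 318, 10, 28) ((51.0, 331.5), 13.82941722869873)
(414, 244, 23, 22) ((425.0, 254.5), 11.280613899230957)
(136, 195, 30, 30) ((150.5, 209.5), 15.116316795349121)
(330, 190, 21, 21) ((340.131591796875, 200.13157653808594), 10.353468894958496)
(130, 150, 20, 20) ((139.6724090576172, 159.6724090576172), 10.362878799438477)
(334, 149, 20, 21) ((343.2241516113281, 158.77586364746094), 10.313981056213379)
(250, 136, 19, 21) ((259.0, 146.0), 11.401854515075684)
```

Run:
```python
from h import *
s=sense();M=R.from_quat(s["tool_rot"]).as_matrix();print(M.round(3))
d=snapshot("wrist");W=cv2.Rodrigues(np.array(d["rvec"]))[0];c=-W.T@d["tvec"]
print("cam in tool",M.T@(c-s["tool_pos"]),"cam axes in tool\n",(M.T@W.T).round(3))
print(togo([.611,.310,.209])[0], togo([.5,.310,.209])[0])
```

```text
[[-0.     0.414  0.91 ]
 [-0.001  0.91  -0.414]
 [-1.    -0.001 -0.   ]]
cam in tool [-0.16505368  0.00084726 -0.07823329] cam axes in tool
 [[ 0.001 -0.309  0.951]
 [ 1.    -0.001 -0.001]
 [ 0.001  0.951  0.309]]
[-1.000e-02 -1.147e+01  4.279e+01] [ -0.   -16.06  32.68]
```

>>> carry_out:
  rows:
    - [0,-11.5,42.8,-0.43]
    - [0,-11.5,42.8,-0.43]
    - [0,-11.5,42.8,-0.43]
    - [0,-11.5,42.8,-0.43]
    - [0,-11.5,42.8,-0.43]
    - [0,-11.5,42.8,-0.43]
    - [0,-11.5,42.8,-0.43]
    - [0,-11.5,42.8,-0.43]
    - [0,-11.5,42.8,-0.43]
    - [0,-11.5,42.8,-0.43]
    - [0,-11.5,42.8,-0.43]
    - [0,-11.5,42.8,-0.43]
  gripper: 1

```text
time_s: 1.25
tool_pos: [0.6158, 0.305, 0.2087]
tool_rot: [-0.0, 0.707, -0.001, 0.708]
contact_force: [-1.4, -0.3, -0.4]
opening: 0.0852
```

Run:
```python
from h import *
for n in("top","wrist"):
    d=snapshot(n);cv2.imwrite(f"pics/{n}1.png",d["image"])
s=sense();print(s["time_s"],s["tool_pos"],s["contact_force"],R.from_quat(s["tool_rot"]).as_matrix().round(3))
```

```text
1.35 [0.61179372 0.30832897 0.20847109] [-0.15357648  1.20172115  0.67750386] [[-0.001 -0.001  1.   ]
 [-0.001  1.     0.001]
 [-1.    -0.001 -0.001]]
```

View pics/wrist1.png

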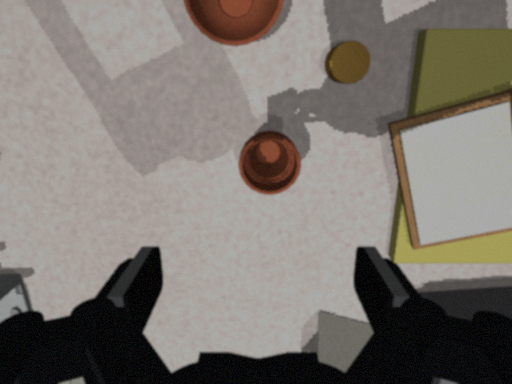

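View pics/top1.png

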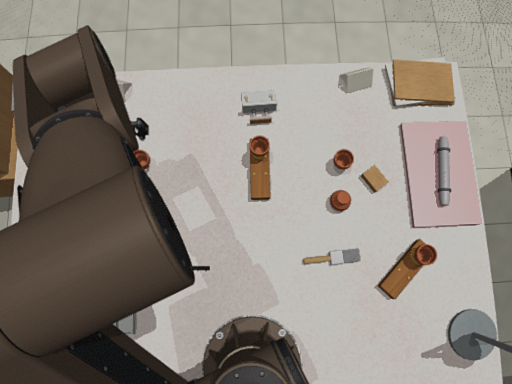

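```bash
cat >> h.py <<'E'
def rim(d,near,z,rr=.030,lo=(0,90,30),hi=(14,255,255)):
    """robust rim centre: outline pixels cast to plane z; circle fit using points furthest from camera nadir side"""
    h=cv2.cvtColor(d["image"],cv2.COLOR_BGR2HSV); m=cv2.inRange(h,lo,hi)
    cs=[c for c in cv2.findContours(m,cv2.RETR_EXTERNAL,cv2.CHAIN_APPROX_NONE)[0] if cv2.contourArea(c)>60]
    c=min(cs,key=lambda c:np.hypot(*(np.array(cv2.minEnclosingCircle(c)[0])-near)))
    P=ray(d,c.reshape(-1,2),z)[:,:2]
    M=cv2.Rodrigues(np.array(d["rvec"]))[0]; cam=(-M.T@d["tvec"])[:2]
    from scipy.optimize import least_squares
    u=P.mean(0)-cam; u/=np.linalg.norm(u)
    sel=P[(P-P.mean(0))@u>-.008]
    f=least_squares(lambda q:np.hypot(*(sel-q[:2]).T)-q[2],[*P.mean(0),rr],loss="soft_l1",f_scale=.001)
    return f.x, cv2.minEnclosingCircle(c), np.abs(f.fun).mean()
E
python3 - <<'E'
from h import *
d=snapshot("wrist"); x=rim(d,(270,162),.066);print(x)
d=snapshot("top"); 
print(rim(d,(343,159),.066));print(rim(d,(259,146),.101))
s=sense();print(s["tool_pos"],togo([x[0][0],x[0][1],.12]))
E
```

```text
(array([0.61586622, 0.31783007, 0.02867957]), ((267.4669189453125, 164.13229370117188), 31.332229614257812), np.float64(0.0002563611941633185))
(array([ 0.59124831, -0.30260515,  0.02758194]), ((343.29998779296875, 159.10000610351562), 10.183433532714844), np.float64(0.0007071392074859399))
(array([ 0.60941231, -0.04672772,  0.04191966]), ((258.4379577636719, 167.56951904296875), 31.897541046142578), np.float64(0.009521568354228073))
[0.61033169 0.30998848 0.2087458 ] (array([8.87, 0.79, 0.56]), {'time_s': 1.45, 'joints': array([ 4.25719714e-01,  5.30307245e-01,  1.50904750e+00, -9.41965608e-05,
        1.10330767e+00, -1.14829502e+00]), 'dq': array([ 1.83954665e-02, -7.04682734e-03,  2.41499927e-03, -7.83096680e-04,
       -2.85596345e-04, -2.98382650e-06]), 'effort': array([-2.53247157e+00, -1.00308044e+02, -4.45532155e+01, -1.46919200e-01,
       -4.13238374e-02, -3.56454717e-02]), 'tool_pos': array([0.61033169, 0.30998848, 0.2087458 ]), 'tool_rot': array([-0.00133563,  0.70743822,  0.00097017,  0.70677326]), 'contact_force': array([-0.2399798 ,  0.26909333, -0.55206702]), 'wrist_torque': array([ 0.0077866 , -0.02149554, -0.0546652 ]), 'opening': 0.08543518585725648})
```

>>> carry_out:
  rows:
    - [4,0.4,0.3,0]
    - [7,0.4,0.3,0]
    - [7,0.4,0.3,0]
    - [7,0.4,0.3,0]
    - [7,0.4,0.3,0]

```text
time_s: 1.87
tool_pos: [0.6134, 0.315, 0.1404]
tool_rot: [-0.001, 0.707, 0.002, 0.707]
contact_force: [1.8, 0.2, 0.5]
opening: 0.0855
```

Run:
```python
from h import *
for i in range(2):
    d=snapshot("wrist"); s=sense()
print(s["tool_pos"])
cv2.imwrite("pics/wrist2.png",d["image"])
print(rim(d,(260,220),.066)); print(proj(d,[s["tool_pos"],[.616,.318,.066]]))
d=snapshot("top")
print(rim(d,(139,159),.066))
```

```text
[0.61411161 0.31488586 0.14109112]
(array([0.61610244, 0.31784916, 0.02863146]), ((261.2827453613281, 182.7489013671875), 39.32691955566406), np.float64(0.00019529614267169566))
[[257.43771688 227.25278824]
 [261.65778006 186.7276044 ]]
(array([0.62376638, 0.30679517, 0.017265  ]), ((141.7093048095703, 158.91860961914062), 9.659309387207031), np.float64(0.0023317169035686294))
```

View pics/wrist2.png

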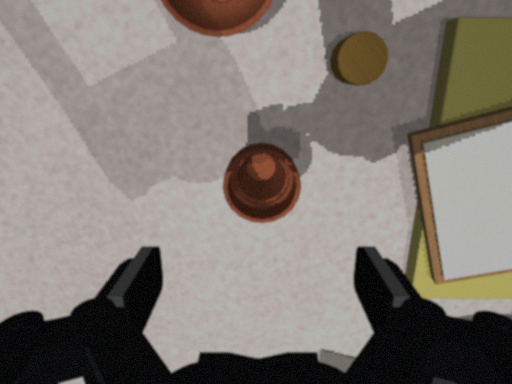

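>>> carry_out:
  rows:
    - [3.5,0.3,0.2,0]
    - [7,0.3,0.2,0]
    - [9,0.3,0.2,0]
    - [10.4,0.3,0.2,0]
    - [10.4,0.3,0.2,0]
    - [10.4,0.3,0.2,0]
    - [10.4,0.3,0.2,0]
    - [10.4,0.3,0.2,0]

```text
time_s: 2.68
tool_pos: [0.6175, 0.3183, 0.0389]
tool_rot: [-0.001, 0.706, 0.002, 0.709]
contact_force: [0.3, -0.4, 0.0]
opening: 0.0855
```

Run:
```python
from h import *
d=snapshot("wrist"); s=sense()
print(s["tool_pos"],s["contact_force"])
cv2.imwrite("pics/wrist3.png",d["image"])
print(rim(d,(260,220),.066));
```

```text
[0.6173127  0.318231   0.03873619] [ 0.09821282 -0.63383554  0.07503677]
(array([0.61631851, 0.31790592, 0.0287551 ]), ((256.75, 239.25), 64.4642333984375), np.float64(0.00017331404402518233))
```

View pics/wrist3.png

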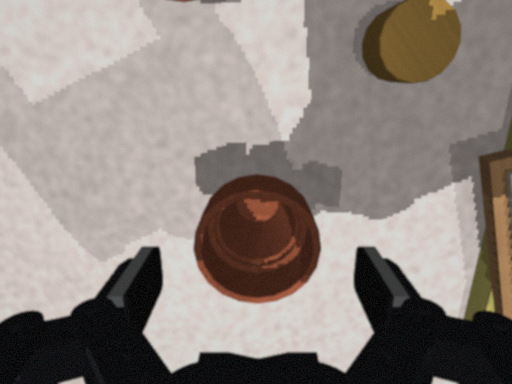

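>>> carry_out:
  rows:
    - [0.1,0,-0.1,0]
    - [0.1,0,-0.1,0]
    - [0.1,0,-0.1,0]
    - [0.1,0,-0.1,0]
    - [0.1,0,-0.1,0]
    - [0.1,0,-0.1,0]
    - [0.1,0,-0.1,0]
    - [0.1,0,-0.1,0]
  gripper: 0
  force: 30

```text
time_s: 3.4
tool_pos: [0.617, 0.3183, 0.0389]
tool_rot: [-0.001, 0.705, 0.002, 0.709]
contact_force: [-1.4, -1.8, 9.9]
opening: 0.0558
```

Run:
```python
from h import *
d=snapshot("wrist"); s=sense()
print(s["tool_pos"],s["contact_force"],s["opening"])
cv2.imwrite("pics/wrist4.png",d["image"])
print(rim(d,(260,240),.066)); print(togo([.60,.15,.2])[0])
```

```text
[0.61701146 0.3182908  0.03886781] [-0.73464093 -2.71272913  9.9523736 ] 0.055817807424735806
(array([0.61661166, 0.31835872, 0.0287521 ]), ((257.72784423828125, 241.38771057128906), 65.38837432861328), np.float64(0.00022711005539691266))
[-16.16 -16.79  -1.67]
```

View pics/wrist4.png

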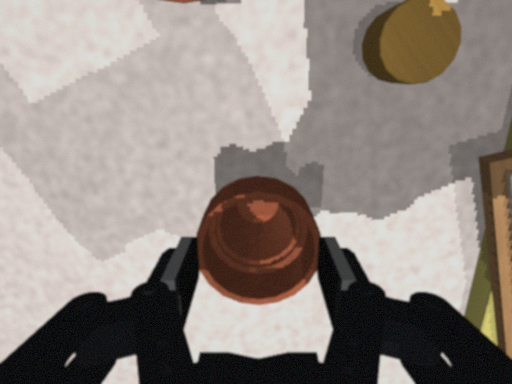

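>>> carry_out:
  rows:
    - [-1,0,0,0]
    - [-3,0,0,0]
    - [-5,0,0,0]
    - [-5,0,0,0]
    - [-5,0,0,0]

```text
time_s: 3.87
tool_pos: [0.6177, 0.3187, 0.0908]
tool_rot: [-0.0, 0.704, 0.002, 0.71]
contact_force: [-0.6, 1.2, -0.4]
opening: 0.0001
```

Run:
```python
from h import *
d=snapshot("wrist");d=snapshot("wrist"); s=sense()
print(s["tool_pos"],s["contact_force"],s["opening"])
cv2.imwrite("pics/wrist5.png",d["image"])
print(rim(d,(260,240),.066+s["tool_pos"][2]-.0389)); print(togo([.60,.15,.2])[0])
d=snapshot("side");a=d["image"][100:220,100:260];cv2.imwrite("pics/side5.png",cv2.resize(a,None,fx=4.5,fy=4.5))
```

```text
[0.6164779  0.31809359 0.08881376] [-0.19487889  0.29086635 -0.35507147] -0.0003506985992221062
(array([0.58494036, 0.34665634, 0.01957259]), ((320.1784362792969, 186.19146728515625), 56.589595794677734), np.float64(0.002726940879371971))
[-11.16 -16.78  -1.65]
```

View pics/wrist5.png

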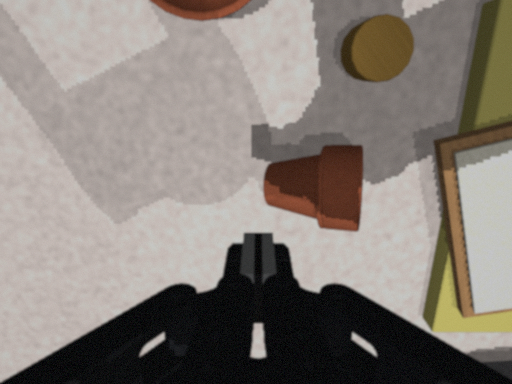

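View pics/side5.png

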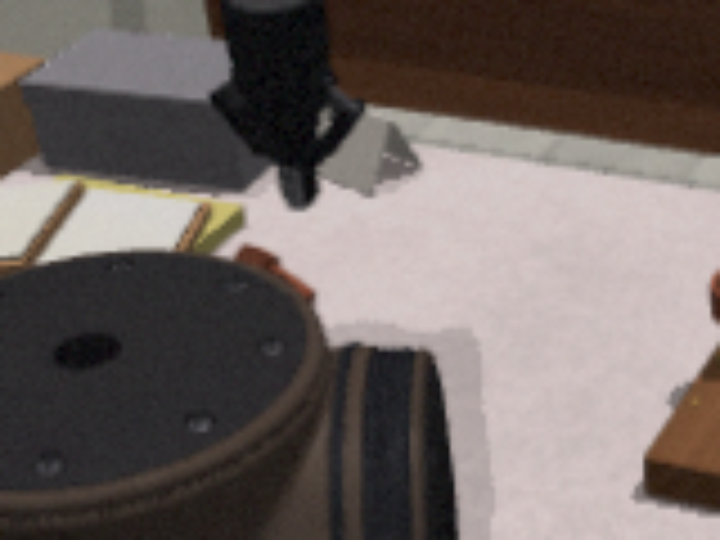

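>>> carry_out:
  rows:
    - [0,-4,0,0]
    - [2,-8,0,0]
    - [6,-10,0,0]
    - [7.3,-10,0,0]
    - [7.6,-10,0,0]
    - [7.9,-10,0,0]
    - [8.2,-10,0,0]
    - [8.2,-10,0,0]

```text
time_s: 4.68
tool_pos: [0.6175, 0.2192, 0.0067]
tool_rot: [-0.001, 0.705, 0.002, 0.709]
contact_force: [0.6, 0.7, 0.4]
opening: 0.0001
```

Run:
```python
from h import *
d=snapshot("wrist"); s=sense()
print(s["tool_pos"],s["contact_force"],s["opening"],R.from_quat(s["tool_rot"]).as_matrix().round(3))
cv2.imwrite("pics/wrist6.png",d["image"])
a=snapshot("side");cv2.imwrite("pics/side6.png",cv2.resize(a["image"][80:240,100:313],None,fx=3.75,fy=3.75))
```

```text
[0.61756363 0.21918091 0.0070254 ] [1.17591789 0.06851051 0.03845934] 7.473948765272724e-05 [[ 0.006 -0.005  1.   ]
 [ 0.002  1.     0.005]
 [-1.     0.002  0.006]]
```

View pics/side6.png

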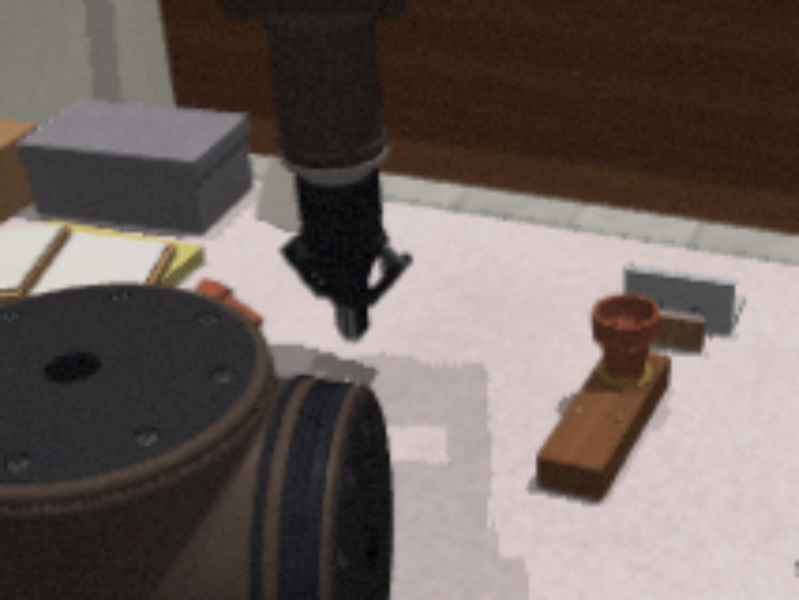

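View pics/wrist6.png

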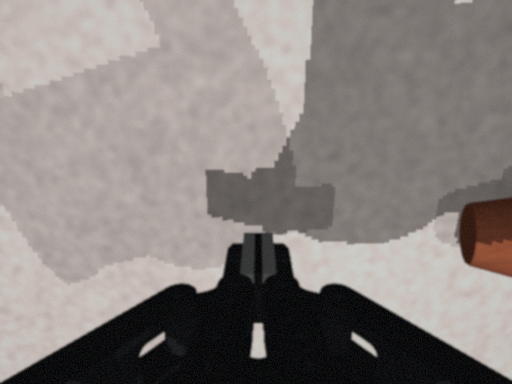

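Run:
```python
from h import *
d=snapshot("side");print(proj(d,[[.6175,.2192,z] for z in (0,.007,.02,.03,.04)]), ray(d,[193.3,170.1],.007))
```

```text
[[194.9798196  176.71269602]
 [194.80183057 175.07249811]
 [194.4690441  172.00196021]
 [194.21106261 169.61815697]
 [193.95133527 167.21514354]] [[0.64673386 0.24013045 0.007     ]]
```

>>> carry_out:
  rows:
    - [0.5,0,0,0]
    - [0.8,0,0,0]
    - [1.0,0,0,0]
    - [1.0,0,0,0]

```text
time_s: 5.17
tool_pos: [0.6173, 0.219, -0.0033]
tool_rot: [-0.001, 0.705, 0.002, 0.709]
contact_force: [-0.4, -0.0, 0.5]
opening: 0.0001
```

>>> carry_out:
  rows:
    - [0.5,0,0,0]
    - [0.8,0,0,0]
    - [1.1,0,0,0]
    - [1.3,0,0,0]
    - [1.3,0,0,0]

```text
time_s: 5.58
tool_pos: [0.617, 0.2189, -0.017]
tool_rot: [-0.001, 0.705, 0.002, 0.709]
contact_force: [-0.7, -0.0, 0.2]
opening: 0.0
```

>>> carry_out:
  rows:
    - [0.2,0,0,0]
    - [0.4,0,0,0]
    - [0.6,0,0,0]
    - [0.6,0,0,0]

```text
time_s: 5.92
tool_pos: [0.6171, 0.2189, -0.0221]
tool_rot: [-0.001, 0.705, 0.002, 0.709]
contact_force: [-4.6, -1.7, 16.2]
opening: -0.0001
```

Run:
```python
from h import *
s=sense()
print(s["tool_pos"],s["contact_force"],s["opening"])
d=snapshot("wrist");cv2.imwrite("pics/wrist7.png",d["image"])
W=cv2.Rodrigues(np.array(d["rvec"]))[0];print("cam",-W.T@d["tvec"])
a=snapshot("side");cv2.imwrite("pics/side7.png",cv2.resize(a["image"][80:240,100:313],None,fx=3.75,fy=3.75))
```

```text
[ 0.6171192   0.21891663 -0.02208712] [-4.62590596 -1.68683032 16.19116692] -0.00014627753809524056
cam [0.53834933 0.21857469 0.14257013]
```

View pics/side7.png

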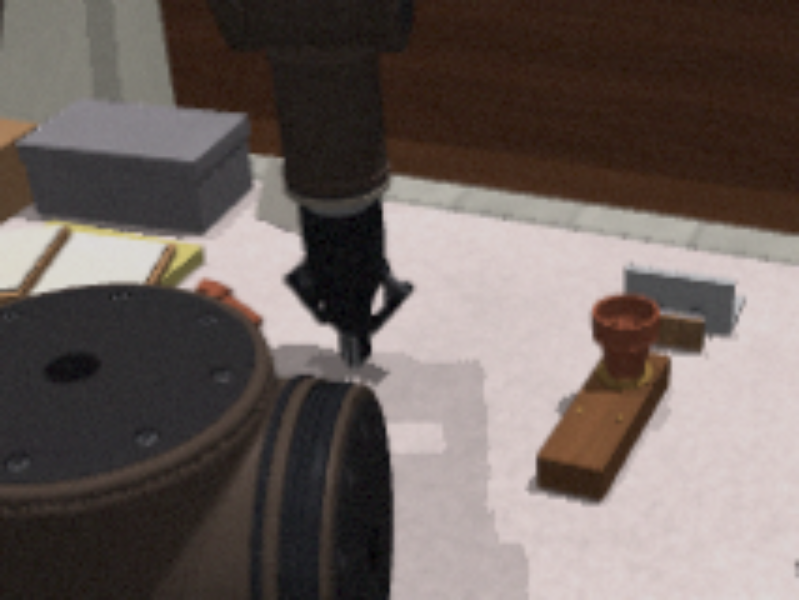

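View pics/wrist7.png

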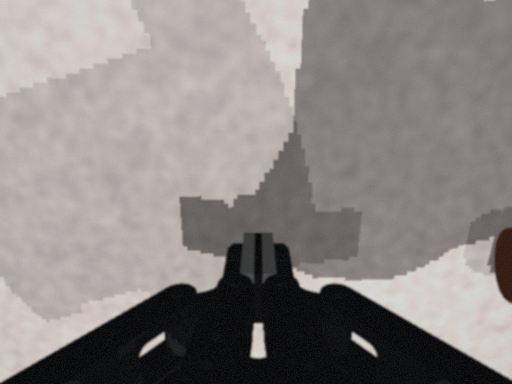

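>>> carry_out:
  rows:
    - [-4,0,0,0]
    - [-8,4,0,0.12]
    - [-12,8,0,0.25]
    - [-14,12,0,0.37]
    - [-14,12,0,0.5]
    - [-14,12,0,0.62]
    - [-14,12,0,0.75]
    - [-14,12,0,0.87]
    - [-14,12,0,1.0]
    - [-14,12,0,1.12]
    - [-14,12,0,1.25]
    - [-14,12,0,1.37]
  gripper: 1

```text
time_s: 7.02
tool_pos: [0.6158, 0.3387, 0.118]
tool_rot: [0.449, 0.546, -0.446, 0.548]
contact_force: [-0.1, -0.0, -0.8]
opening: 0.0854
```

>>> carry_out:
  rows:
    - [0,0,0,0.12]
    - [0,0,0,0.2]
    - [0,0,0,0.2]
    - [0,0,0,0.2]

```text
time_s: 7.35
tool_pos: [0.6157, 0.3387, 0.118]
tool_rot: [0.501, 0.5, -0.498, 0.501]
contact_force: [-0.7, 0.8, 0.0]
opening: 0.0856
```

Run:
```python
from h import *
s=sense()
print(s["time_s"],s["tool_pos"],s["contact_force"],R.from_quat(s["tool_rot"]).as_matrix().round(3))
d=snapshot("wrist");cv2.imwrite("pics/wrist8.png",d["image"]);np.save("w8.npy",d,allow_pickle=True)
```

```text
7.35 [0.6157444  0.33865256 0.11795585] [-0.69454328  0.80243133  0.04855188] [[ 0.005  1.     0.002]
 [ 0.002  0.002 -1.   ]
 [-1.     0.005 -0.002]]
```

View pics/wrist8.png

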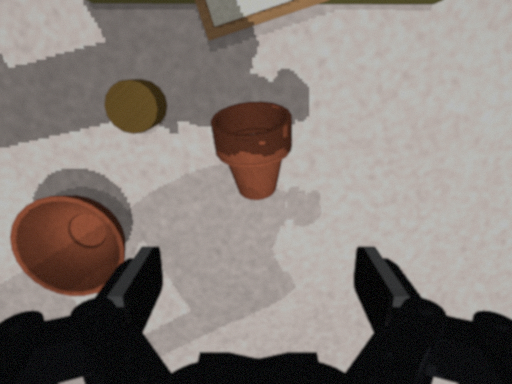

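Run:
```python
from h import *
d=np.load("w8.npy",allow_pickle=True).item()
print(ray(d,[[211,122],[292,118]],.037)); print(ray(d,[[256,197]],.0)); print(ray(d,[[252,102]],.063));print(ray(d,[[221,160],[286,158]],.03))
```

```text
[[0.58289396 0.38604431 0.037     ]
 [0.64215901 0.38897254 0.037     ]]
[[0.61577977 0.31395786 0.        ]]
[[0.61331507 0.40218715 0.063     ]]
[[0.58850912 0.35573638 0.03      ]
 [0.6392282  0.35733986 0.03      ]]
```

Run:
```python
from h import *
d=np.load("w8.npy",allow_pickle=True).item()
for z in (0,.009,.06,.065): print(z,ray(d,[[252,102],[252,130],[252,140],[252,150],[256,163],[256,197]],z)[:,1].round(4))
i=d["image"][80:215,180:320];cv2.imwrite("pics/z8.png",cv2.resize(i,None,fx=4.3,fy=4.3,interpolation=cv2.INTER_CUBIC))
```

```text
0 [0.3977 0.3745 0.366  0.3573 0.3457 0.314 ]
0.009 [0.3983 0.3759 0.3676 0.3592 0.348  0.3173]
0.06 [0.402  0.3837 0.377  0.3701 0.361  0.336 ]
0.065 [0.4023 0.3845 0.3779 0.3712 0.3623 0.3378]
```

View pics/z8.png

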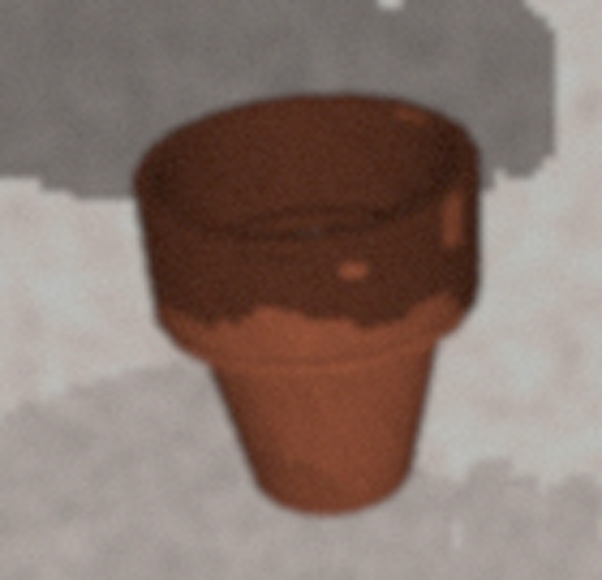

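>>> carry_out:
  rows:
    - [0,-0.3,-4,-0.05]
    - [2,-0.3,-5.3,-0.05]
    - [5,-0.3,-5.3,-0.05]
    - [9,-0.3,-5.3,-0.05]
    - [11.5,-0.3,-5.3,-0.05]
    - [12.8,-0.3,-5.3,-0.05]
    - [12.8,-0.3,-5.3,-0.05]
    - [12.8,-0.3,-5.3,-0.05]

```text
time_s: 8.07
tool_pos: [0.6134, 0.3919, -0.0097]
tool_rot: [0.488, 0.512, -0.485, 0.514]
contact_force: [0.7, 0.8, 0.4]
opening: 0.0856
```

Run:
```python
from h import *
s=sense()
print(s["time_s"],s["tool_pos"],s["contact_force"])
d=snapshot("wrist");cv2.imwrite("pics/wrist9.png",d["image"])
```

```text
8.0667 [ 0.61343935  0.39190487 -0.00965617] [0.70665771 0.75981481 0.41663325]
```

View pics/wrist9.png

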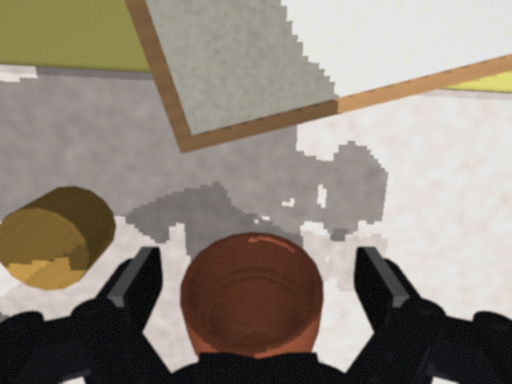

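>>> carry_out:
  rows:
    - [0,0,0,0]
    - [0,0,0,0]
    - [0,0,0,0]
    - [0,0,0,0]
    - [0,0,0,0]
    - [0,0,0,0]
  gripper: 0
  force: 20

```text
time_s: 8.62
tool_pos: [0.6155, 0.3933, -0.0065]
tool_rot: [0.49, 0.512, -0.483, 0.514]
contact_force: [0.4, 2.6, 7.3]
opening: 0.0595
```

Run:
```python
from h import *
s=sense()
print(s["time_s"],s["tool_pos"],s["contact_force"],s["opening"])
d=snapshot("wrist");cv2.imwrite("pics/wrist10.png",d["image"])
```

```text
8.6167 [ 0.61548834  0.39327369 -0.00650074] [0.43963347 2.59699286 7.32371561] 0.05951555373475053
```

View pics/wrist10.png

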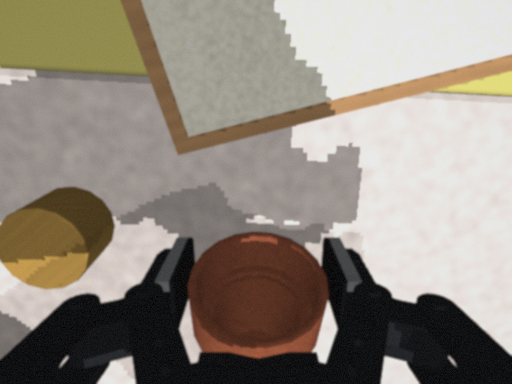

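>>> carry_out:
  rows:
    - [-1,0,0,0]
    - [-2,0,0,0]
    - [-3,0,0,0]
    - [-3.6,0,0,0]
    - [-3.6,0,0,0]

```text
time_s: 9.08
tool_pos: [0.6163, 0.3937, 0.0319]
tool_rot: [0.491, 0.512, -0.482, 0.515]
contact_force: [0.8, -0.6, -1.5]
opening: 0.0595
```

Run:
```python
from h import *
s=sense()
print(s["time_s"],s["tool_pos"],s["contact_force"],s["opening"])
d=snapshot("wrist");cv2.imwrite("pics/wrist11.png",d["image"])
a=snapshot("side");cv2.imwrite("pics/side11.png",cv2.resize(a["image"][80:240,100:313],None,fx=3.75,fy=3.75))
```

```text
9.0833 [0.61626269 0.39373664 0.03194005] [ 0.8137367  -0.606829   -1.51723674] 0.05945273617097373
```

View pics/wrist11.png

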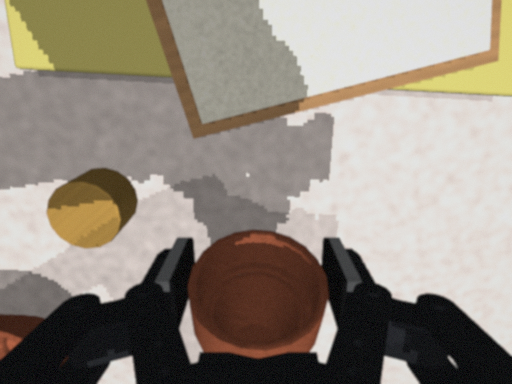

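View pics/side11.png

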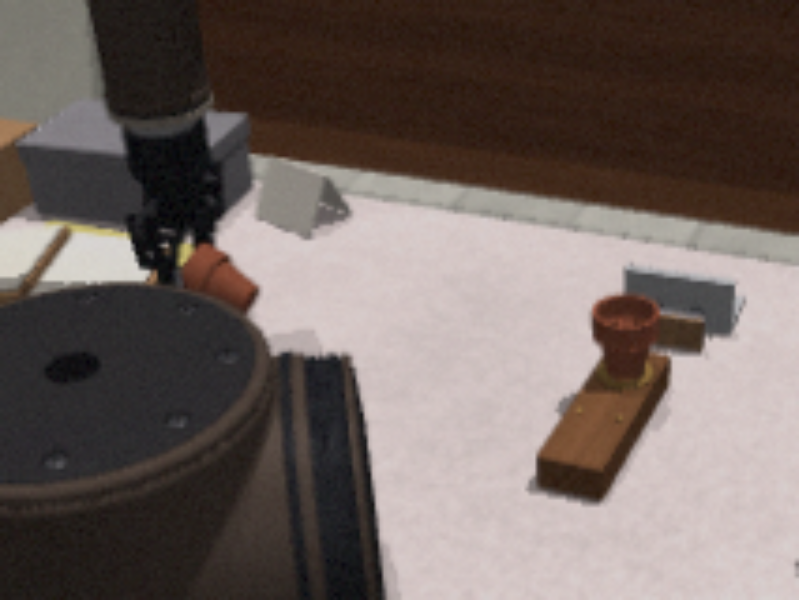

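>>> carry_out:
  rows:
    - [0,0,0,0]
    - [0,0,0,0]
    - [0,0,0,0]
  gripper: 0.68

```text
time_s: 9.43
tool_pos: [0.615, 0.393, 0.0294]
tool_rot: [0.49, 0.512, -0.483, 0.514]
contact_force: [0.3, -0.2, -1.5]
opening: 0.0593
```

```bash
cat > look.py <<'E'
from h import *
import sys
n=sys.argv[1]
s=sense()
print(s["time_s"],s["tool_pos"],s["contact_force"],s["opening"])
d=snapshot("wrist")["image"];a=cv2.resize(snapshot("side")["image"][110:230,110:260],None,fx=2.5,fy=2.5)
o=np.zeros((384,512+375,3),np.uint8);o[:,:512]=d;o[:300,512:]=a
cv2.imwrite(f"pics/{n}.png",cv2.resize(o,(798,345)))
E
python3 look.py k12
```

```text
9.4333 [0.61500941 0.39298869 0.02940703] [ 0.29818841 -0.21981807 -1.52277867] 0.05933850931230241
```

View pics/k12.png

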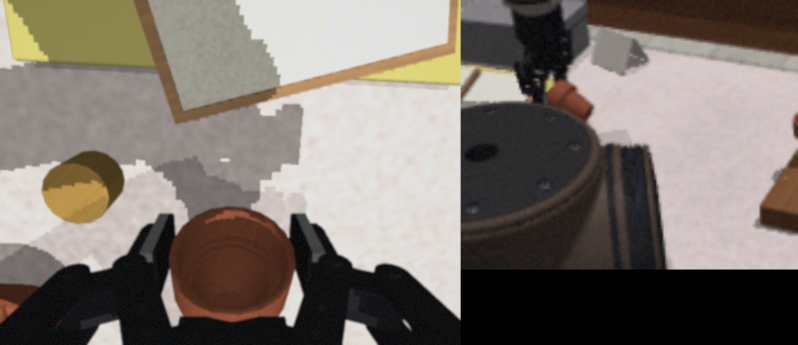

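>>> carry_out:
  rows:
    - [0.5,0,0,0]
    - [0.5,0,0,0]
    - [0.5,0,0,0]
  gripper: 0.695

```text
time_s: 9.78
tool_pos: [0.6148, 0.3928, 0.0239]
tool_rot: [0.489, 0.512, -0.483, 0.514]
contact_force: [0.6, -0.1, -0.9]
opening: 0.0592
```

```bash
python3 look.py k13
```

```text
9.7833 [0.61477059 0.3928468  0.02385394] [ 0.55458854 -0.06774533 -0.87301602] 0.05916502557591059
```

View pics/k13.png

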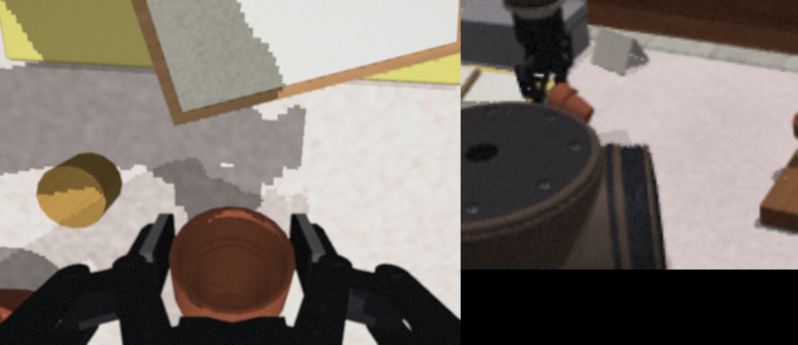

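>>> carry_out:
  rows:
    - [0.1,0,0,0]
    - [0.1,0,0,0]
    - [0.1,0,0,0]
  gripper: 0.702

```text
time_s: 10.13
tool_pos: [0.615, 0.393, 0.0233]
tool_rot: [0.49, 0.512, -0.483, 0.514]
contact_force: [-0.6, 0.2, -0.7]
opening: 0.0598
```

```bash
python3 look.py k14
```

```text
10.1333 [0.61502475 0.39303558 0.02327434] [-0.58435391  0.24520538 -0.69606356] 0.059765484821166975
```

View pics/k14.png

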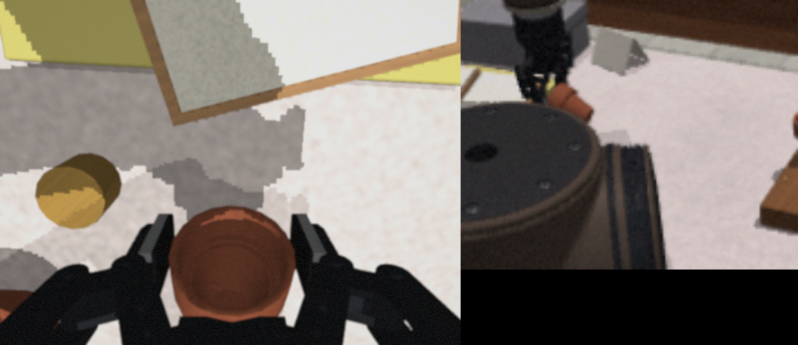

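>>> carry_out:
  rows:
    - [0,0,0,0]
    - [0,0,0,0]
    - [0,0,0,0]
  gripper: 0.706

```text
time_s: 10.48
tool_pos: [0.6152, 0.3931, 0.0235]
tool_rot: [0.49, 0.512, -0.483, 0.514]
contact_force: [0.1, -1.0, 0.6]
opening: 0.0602
```

```bash
python3 look.py k15
```

```text
10.4833 [0.61519647 0.39309651 0.02348027] [ 0.08109943 -1.01356229  0.60864431] 0.06023121939053484
```

View pics/k15.png

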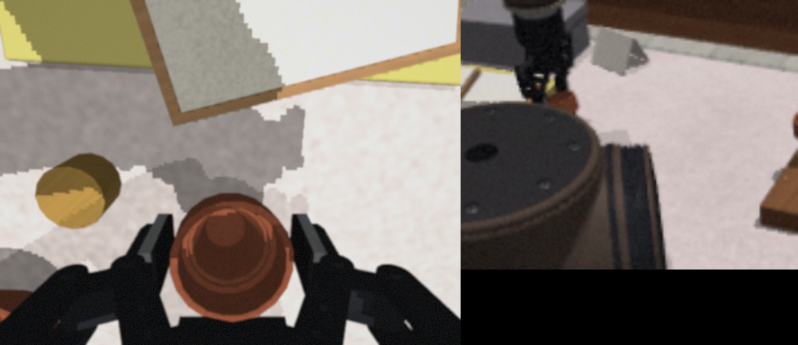

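>>> carry_out:
  rows:
    - [0.2,0,0,0]
    - [0.4,0,0,0]
    - [0.5,0,0,0]
    - [0.5,0,0,0]

```text
time_s: 10.92
tool_pos: [0.615, 0.393, 0.0181]
tool_rot: [0.49, 0.512, -0.483, 0.514]
contact_force: [0.6, -0.2, -0.2]
opening: 0.0602
```

```bash
python3 look.py k16
```

```text
10.9167 [0.6150168  0.39297885 0.01806741] [ 0.61893519 -0.22137427 -0.19433531] 0.060240941571528525
```

View pics/k16.png

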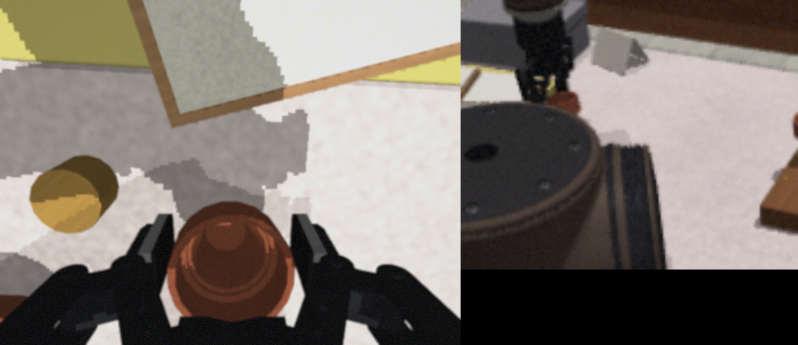

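>>> carry_out:
  rows:
    - [0,0,0,0]
    - [0,0,0,0]
    - [0,0,0,0]
    - [0,0,0,0]
  gripper: 1

```text
time_s: 11.35
tool_pos: [0.6152, 0.3931, 0.0184]
tool_rot: [0.49, 0.512, -0.483, 0.514]
contact_force: [-0.4, 0.5, 0.8]
opening: 0.0855
```

Run:
```python
from h import *
s=sense()
d=snapshot("wrist");cv2.imwrite("pics/w17.png",d["image"])
x=rim(d,(258,290),.066); print(x); print(s["time_s"],s["tool_pos"],togo([x[0][0],x[0][1],.012]))
```

```text
(array([0.61191407, 0.37888889, 0.02883956]), ((246.794189453125, 305.7065734863281), 75.15599060058594), np.float64(0.002717864996169035))
11.35 [0.61523683 0.39309767 0.01839686] (array([ 0.63, -0.41,  1.41]), {'time_s': 11.4, 'joints': array([ 5.27479525e-01,  7.85866014e-01,  1.53557846e+00, -8.94699124e-04,
        8.10073545e-01,  4.74542040e-01]), 'dq': array([ 0.00024084,  0.00081097,  0.00083106, -0.0017019 , -0.00071299,
        0.00054225]), 'effort': array([-1.31824445e-04, -1.14605742e+02, -3.50301111e+01, -4.74803339e-03,
       -9.14789457e-02,  4.21317031e-05]), 'tool_pos': array([0.6152075 , 0.39315157, 0.01837906]), 'tool_rot': array([ 0.48978266,  0.51198007, -0.48307417,  0.51442074]), 'contact_force': array([-0.65611395, -1.01141233, -0.20503363]), 'wrist_torque': array([0.02674425, 0.03501812, 0.02745688]), 'opening': 0.08496326804109541})
```

View pics/w17.png

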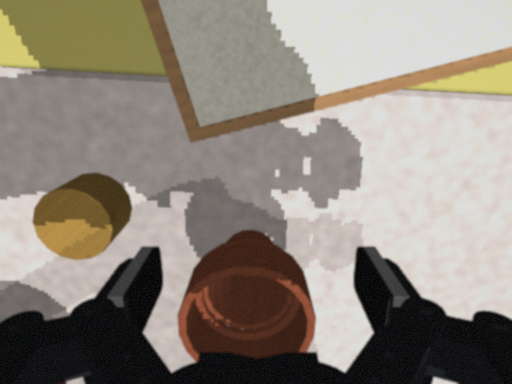

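```bash
python3 - <<'E'
from h import *
s=sense()
d=snapshot("wrist");cv2.imwrite("pics/w18.png",d["image"])
E
python3 look.py k18
```

```text
11.45 [0.61518822 0.39310261 0.01839076] [-0.24168962 -0.12084712 -0.63328546] 0.08541680349494897
```

View pics/k18.png

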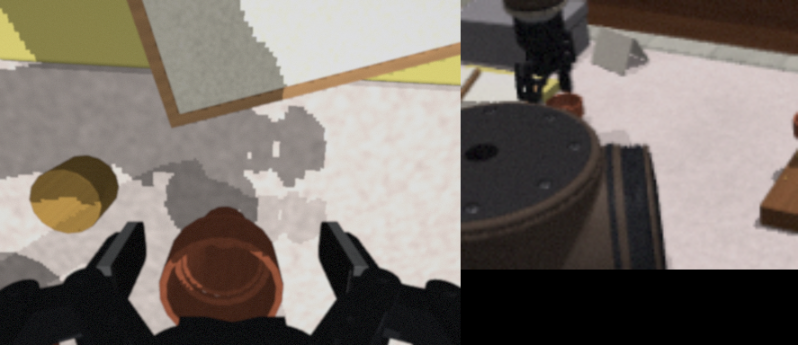

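Run:
```python
from h import *
d=snapshot("wrist");print(ray(d,[[179,318],[314,316],[247,267],[182,290],[310,290]],.066).round(4)); print(ray(d,[[247,231]],0))
s=sense();print(s["tool_pos"])
i=d["image"][220:384,150:350];cv2.imwrite("pics/z18.png",cv2.resize(i,None,fx=3.6,fy=3.6))
```

```text
[[0.5834 0.3727 0.066 ]
 [0.6408 0.3763 0.066 ]
 [0.6113 0.3988 0.066 ]
 [0.5849 0.3867 0.066 ]
 [0.6378 0.3891 0.066 ]]
[[0.6104864  0.38276726 0.        ]]
[0.61518388 0.39310186 0.01834151]
```

View pics/z18.png

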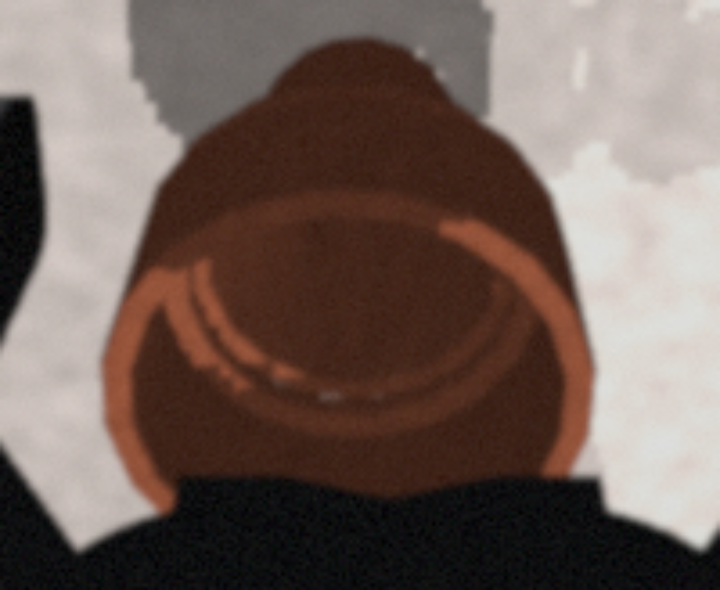

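Run:
```python
from h import *
print(togo([.6115,.368,.012])[0])
```

```text
[ 0.62 -0.51  2.49]
```

>>> carry_out:
  rows:
    - [0,-0.5,1.2,0]
    - [0,-0.5,2.4,0]
    - [0.6,-0.5,2.5,0]
    - [0.6,-0.5,2.5,0]
    - [0.6,-0.5,2.5,0]

```text
time_s: 12.02
tool_pos: [0.6116, 0.3676, 0.0118]
tool_rot: [0.49, 0.512, -0.483, 0.514]
contact_force: [-0.3, -0.1, 0.5]
opening: 0.0852
```

>>> carry_out:
  rows:
    - [0,0,0,0]
    - [0,0,0,0]
    - [0,0,0,0]
    - [0,0,0,0]
    - [0,0,0,0]
    - [0,0,0,0]
  gripper: 0
  force: 25

```text
time_s: 12.52
tool_pos: [0.6118, 0.3679, 0.0121]
tool_rot: [0.49, 0.512, -0.483, 0.514]
contact_force: [-0.2, 1.5, 4.6]
opening: 0.0594
```

```bash
python3 look.py k19
```

```text
12.5167 [0.61180984 0.3679473  0.01210409] [-0.21693703  1.51786915  4.57091087] 0.05936036784142232
```

View pics/k19.png

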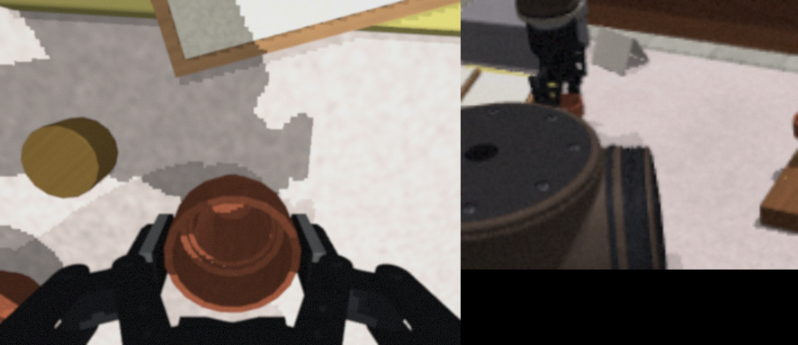

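Run:
```python
from h import *
t,s=togo([.62,.075,.172]);print(t); M=R.from_quat(s["tool_rot"]).as_matrix();print(np.arctan2(M[1,2],M[0,2]))
```

```text
[-16.12  -0.59  29.23]
-1.51781162441928
```

>>> carry_out:
  rows:
    - [-3,0,0,0]
    - [-7,0,0,0]
    - [-11,0,0,0]
    - [-14,0,2,-0.12]
    - [-16,0,5,-0.24]
    - [-16,0,9,-0.36]
    - [-16,-0.2,13,-0.48]
    - [-16,-0.4,17,-0.6]
    - [-16,-0.6,21,-0.72]
    - [-16,-0.6,25,-0.84]
    - [-16,-0.6,28,-0.96]
    - [-16,-0.6,29.2,-1.08]

```text
time_s: 13.62
tool_pos: [0.6195, 0.0711, 0.1706]
tool_rot: [0.156, 0.687, -0.153, 0.693]
contact_force: [1.2, -0.4, -0.4]
opening: 0.0593
```

>>> carry_out:
  rows:
    - [0,0,0,-0.12]
    - [0,0,0,-0.24]
    - [0,0,0,-0.36]
    - [0,0,0,-0.44]
    - [0,0,0,-0.44]
    - [0,0,0,-0.44]

```text
time_s: 14.12
tool_pos: [0.6193, 0.071, 0.1704]
tool_rot: [0.003, 0.704, -0.0, 0.71]
contact_force: [-0.3, 0.5, -1.6]
opening: 0.0597
```

Run:
```python
from h import *
d=snapshot("wrist");cv2.imwrite("pics/w20.png",d["image"]);np.save("w20.npy",d,allow_pickle=True)
s=sense();M=R.from_quat(s["tool_rot"]).as_matrix();print(np.arctan2(M[1,2],M[0,2]),s["tool_pos"],s["opening"],s["time_s"])
```

```text
-0.0040946606285307925 [0.61936995 0.07106204 0.17043387] 0.0596650842768041 14.1667
```

View pics/w20.png

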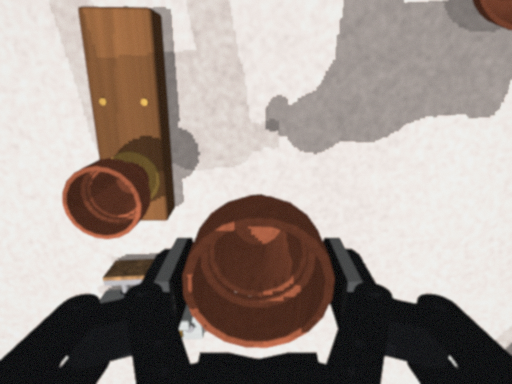

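Run:
```python
from h import *
d=np.load("w20.npy",allow_pickle=True).item()
i=d["image"][145:345,40:345];cv2.imwrite("pics/z20.png",cv2.resize(i,None,fx=2.6,fy=2.6,interpolation=cv2.INTER_CUBIC))
```

```text
(no output)
```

View pics/z20.png

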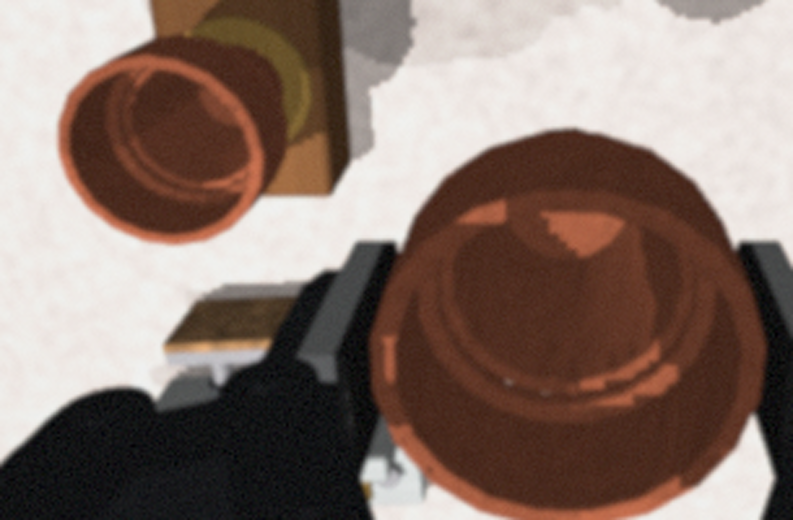

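```bash
cat >> h.py <<'E'
def circ(d,pts,z,r=None):
    from scipy.optimize import least_squares
    P=ray(d,pts,z)[:,:2]
    if r: f=least_squares(lambda q:np.hypot(*(P-q).T)-r,P.mean(0)); return f.x,f.fun.round(4)
    f=least_squares(lambda q:np.hypot(*(P-q[:2]).T)-q[2],[*P.mean(0),.03]); return f.x.round(4),f.fun.round(4)
E
python3 - <<'E'
from h import *
d=np.load("w20.npy",allow_pickle=True).item()
o=np.array([40,145])
a=np.array([[58,130],[175,243],[265,165],[150,55],[85,205],[240,220],[232,98],[80,80]])/2.6+o
b=np.array([[370,345],[768,345],[570,520],[570,188],[455,222],[410,450],[690,222]])/2.6+o
print(circ(d,a,.101));print(circ(d,b,.2243))
s=sense();print(s["tool_pos"])
print("block",ray(d,[[80,8],[152,8],[166,219]],.035))
E
```

```text
(array([ 0.6332, -0.0465,  0.0294]), array([-0.0002, -0.0005,  0.0007,  0.0003,  0.0002,  0.0002, -0.0009,
        0.0002]))
(array([0.6187, 0.0716, 0.0293]), array([ 0.0007,  0.0004, -0.0003, -0.0002, -0.0004, -0.0001, -0.    ]))
[0.61936995 0.07106204 0.17043387]
block [[ 0.48958605 -0.07116222  0.035     ]
 [ 0.48982122 -0.01319293  0.035     ]
 [ 0.67563072 -0.01899266  0.035     ]]
```

>>> carry_out:
  rows:
    - [0,-4,0.7,0]
    - [0,-8,1.4,0]
    - [0,-11.8,1.45,0]
    - [1,-11.8,1.45,0]
    - [2.4,-11.8,1.45,0]
    - [2.4,-11.8,1.45,0]
    - [2.4,-11.8,1.45,0]

```text
time_s: 14.75
tool_pos: [0.633, -0.0468, 0.1456]
tool_rot: [0.003, 0.705, -0.001, 0.709]
contact_force: [0.5, 0.2, -1.1]
opening: 0.0596
```

Run:
```python
from h import *
d=snapshot("wrist")
s=sense();print(s["tool_pos"],s["opening"],s["time_s"],togo([.6339,-.0471,.13])[0])
a=snapshot("side");cv2.imwrite("pics/s21.png",cv2.resize(a["image"][110:230,200:350],None,fx=4,fy=4))
cv2.imwrite("pics/w21.png",d["image"])
```

```text
[ 0.63350309 -0.04654573  0.14626518] 0.059635653506952956 14.8 [ 1.63 -0.06  0.03]
```

View pics/s21.png

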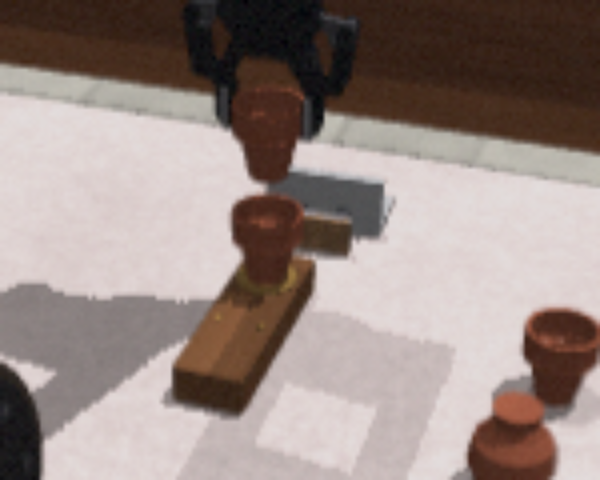

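View pics/w21.png

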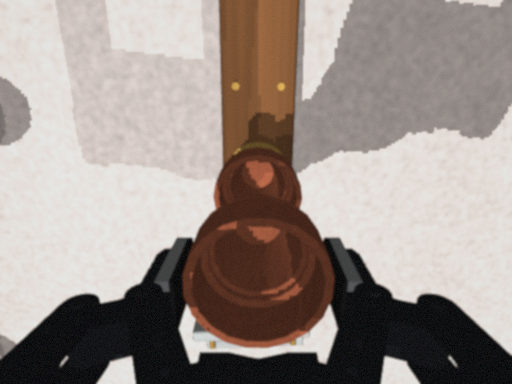

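>>> carry_out:
  rows:
    - [1.5,0,0,0]
    - [3,0,0,0]
    - [4.5,0,0,0]
    - [5.5,0,0,0]
    - [6.2,0,0,0]
    - [6.8,0,0,0]
    - [6.8,0,0,0]

```text
time_s: 15.43
tool_pos: [0.6342, -0.046, 0.078]
tool_rot: [0.003, 0.704, -0.0, 0.71]
contact_force: [0.3, 0.0, -1.1]
opening: 0.0598
```

>>> carry_out:
  rows:
    - [0.2,-0.05,0,0]
    - [0.4,-0.05,0,0]
    - [0.6,-0.05,0,0]
    - [0.6,-0.05,0,0]

```text
time_s: 15.77
tool_pos: [0.6344, -0.0466, 0.073]
tool_rot: [0.003, 0.704, -0.0, 0.71]
contact_force: [-4.3, -0.8, 9.3]
opening: 0.0594
```

Run:
```python
from h import *
d=snapshot("wrist")
s=sense();print(s["tool_pos"],s["opening"],s["time_s"],s["contact_force"])
a=snapshot("side");cv2.imwrite("pics/s22.png",cv2.resize(a["image"][110:230,200:350],None,fx=4,fy=4))
cv2.imwrite("pics/w22.png",d["image"])
```

```text
[ 0.63444937 -0.04657241  0.07299961] 0.059750149708478376 15.8167 [-4.1174427  -0.12149555 10.46802827]
```

View pics/s22.png

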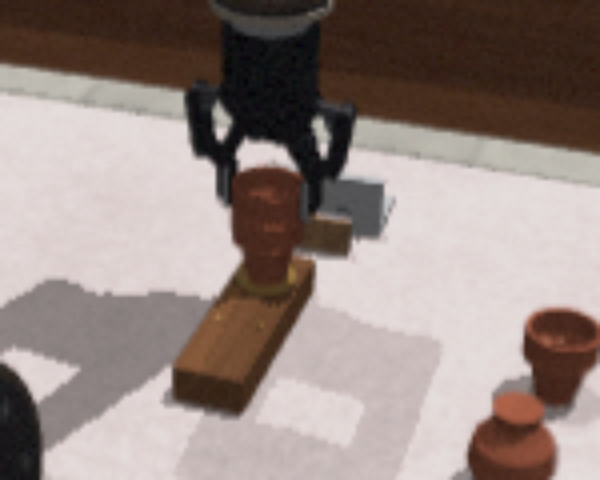

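>>> carry_out:
  rows:
    - [-0.1,0,0,0]
    - [-0.1,0,0,0]
    - [-0.1,0,0,0]
    - [-0.1,0,0,0]
  gripper: 1

```text
time_s: 16.2
tool_pos: [0.6346, -0.0466, 0.0741]
tool_rot: [0.003, 0.704, -0.0, 0.71]
contact_force: [0.2, 0.1, -0.1]
opening: 0.0852
```

>>> carry_out:
  rows:
    - [-3,0,0,0]
    - [-7,0,0,0]
    - [-10,0,0,0]
    - [-12,-2,0,0]
    - [-12,-6,0,0]
    - [-12,-9,0,0]
    - [-12,-9,0,0]

```text
time_s: 16.78
tool_pos: [0.6334, -0.142, 0.1944]
tool_rot: [0.003, 0.703, -0.002, 0.711]
contact_force: [-0.0, -0.1, 0.3]
opening: 0.0854
```

Run:
```python
from h import *
d=snapshot("wrist")
s=sense();print(s["tool_pos"],s["opening"],s["time_s"],s["contact_force"])
a=snapshot("side");cv2.imwrite("pics/s23.png",cv2.resize(a["image"][110:230,200:350],None,fx=4,fy=4))
cv2.imwrite("pics/w23.png",d["image"]);np.save("w23.npy",d,allow_pickle=True)
```

```text
[ 0.6331433  -0.13966657  0.19391024] 0.08540919476835712 16.8333 [-1.07609077 -0.2758732  -0.71032341]
```

View pics/s23.png

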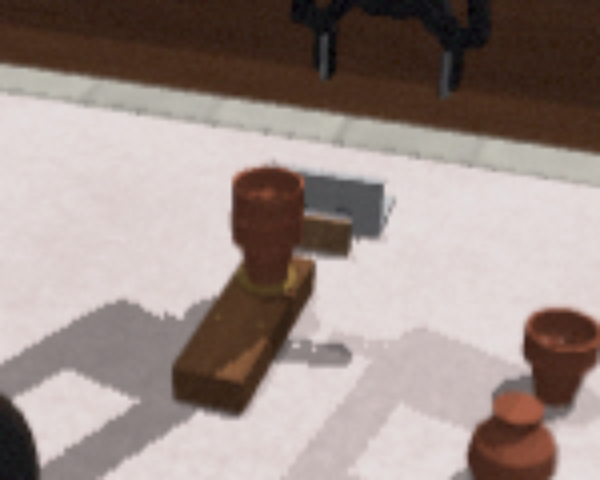

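View pics/w23.png

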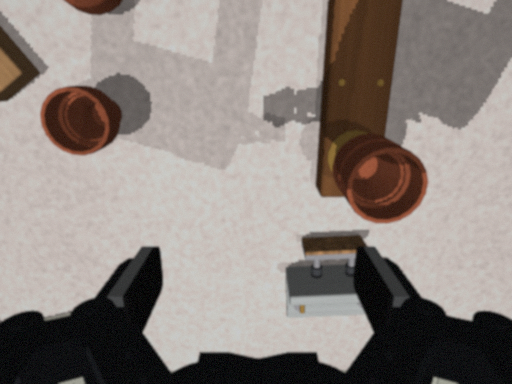

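Run:
```python
from h import *
d=np.load("w23.npy",allow_pickle=True).item()
i=d["image"]
cv2.imwrite("pics/z23a.png",cv2.resize(i[75:165,25:135],None,fx=6,fy=6,interpolation=cv2.INTER_CUBIC))
cv2.imwrite("pics/z23b.png",cv2.resize(i[125:325,280:440],None,fx=3,fy=3,interpolation=cv2.INTER_CUBIC))
```

```text
(no output)
```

View pics/z23a.png

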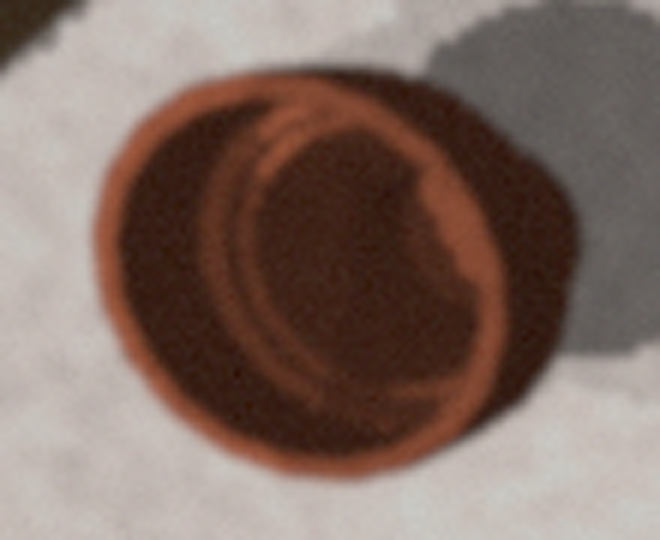

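View pics/z23b.png

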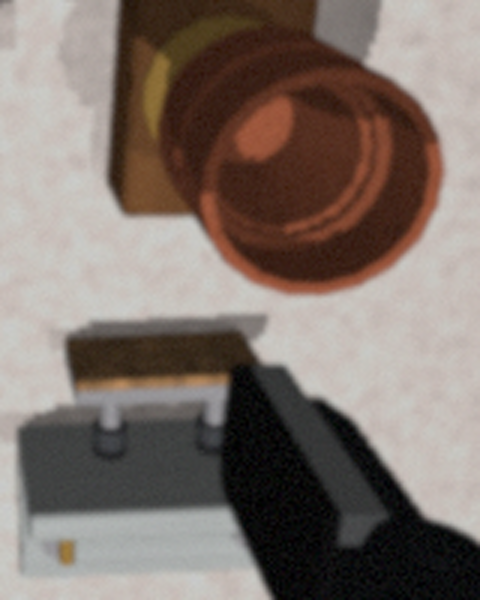

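Run:
```python
from h import *
d=np.load("w23.npy",allow_pickle=True).item()
a=np.array([[97,230],[250,72],[340,478],[507,300],[160,110],[130,365],[440,445],[430,160]])/6+[25,75]
b=np.array([[200,190],[310,293],[442,160],[420,235],[245,265],[350,68],[410,95]])/3+[280,125]
print(circ(d,a,.066));print(circ(d,b,.127))
print("pad low",ray(d,np.array([[66,338],[243,332]])/3+[280,125],.003))
print("pad top",ray(d,np.array([[76,385],[235,372]])/3+[280,125],.037))
print("stop upper front edge",ray(d,np.array([[30,515],[215,505]])/3+[280,125],.06))
print("stop rear edge l",ray(d,np.array([[22,575],[248,570]])/3+[280,125],.06))
print("block end",ray(d,np.array([[125,213]])/3+[280,125],.035))
x=circ(d,a,.066)[0];print(togo([x[0],x[1],.10])[0],sense()["tool_pos"])
```

```text
(array([ 0.594 , -0.301 ,  0.0291]), array([-0.0003,  0.0007, -0.0003,  0.0009, -0.0001,  0.0003, -0.    ,
       -0.0011]))
(array([ 0.6339, -0.0463,  0.029 ]), array([ 0.001 ,  0.0005, -0.    ,  0.0004, -0.0014, -0.0001, -0.0004]))
pad low [[ 0.74094745 -0.08984294  0.003     ]
 [ 0.73887621 -0.01976995  0.003     ]]
pad top [[ 0.74223043 -0.09045523  0.037     ]
 [ 0.7373493  -0.03283391  0.037     ]]
stop upper front edge [[ 0.78109992 -0.10849437  0.06      ]
 [ 0.77743544 -0.04298786  0.06      ]]
stop rear edge l [[ 0.80708243 -0.11081179  0.06      ]
 [ 0.80557034 -0.02869466  0.06      ]]
block end [[ 0.67601483 -0.07571935  0.035     ]]
[  9.27 -16.35  -3.87] [ 0.63298933 -0.13808152  0.19362099]
```

>>> carry_out:
  rows:
    - [2,-4,-1,0]
    - [4,-8,-2,0]
    - [6,-12,-3,0]
    - [8,-15,-3.9,0]
    - [9.3,-16.3,-3.9,0]
    - [9.3,-16.3,-3.9,0]
    - [9.3,-16.3,-3.9,0]
    - [9.3,-16.3,-3.9,0]

```text
time_s: 17.55
tool_pos: [0.5941, -0.2994, 0.0997]
tool_rot: [0.004, 0.704, -0.001, 0.71]
contact_force: [-0.0, 0.0, 0.4]
opening: 0.0854
```

Run:
```python
from h import *
d=snapshot("wrist")
s=sense();print(s["tool_pos"],s["opening"],s["time_s"],s["contact_force"])
print(rim(d,(258,200),.066));x=rim(d,(258,200),.066)[0];print(togo([x[0],x[1],.012])[0])
cv2.imwrite("pics/w24.png",d["image"]);np.save("w24.npy",d,allow_pickle=True)
```

```text
[ 0.59440161 -0.2992721   0.1002036 ] 0.08534275652986313 17.6 [-0.32088067  0.0579142   0.10504534]
(array([ 0.59356821, -0.30125284,  0.0286568 ]), ((254.65042114257812, 196.83157348632812), 46.9066047668457), np.float64(0.0001837180340904277))
[ 8.82 -0.23 -0.16]
```

View pics/w24.png

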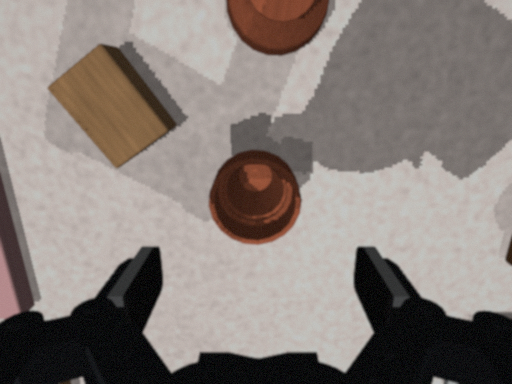

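>>> carry_out:
  rows:
    - [3,-0.2,-0.1,0]
    - [6,-0.2,-0.1,0]
    - [8,-0.2,-0.1,0]
    - [8.8,-0.2,-0.1,0]
    - [8.8,-0.2,-0.1,0]
    - [8.8,-0.2,-0.1,0]

```text
time_s: 18.1
tool_pos: [0.595, -0.3003, 0.0132]
tool_rot: [0.003, 0.704, -0.0, 0.711]
contact_force: [0.9, -0.4, 0.7]
opening: 0.085
```

>>> carry_out:
  rows:
    - [0,0,0,0]
    - [0,0,0,0]
    - [0,0,0,0]
    - [0,0,0,0]
    - [0,0,0,0]
    - [0,0,0,0]
  gripper: 0
  force: 25

```text
time_s: 18.6
tool_pos: [0.5962, -0.3008, 0.0152]
tool_rot: [0.002, 0.703, -0.001, 0.712]
contact_force: [1.4, 2.5, 10.9]
opening: 0.0598
```

```bash
python3 look.py k25; python3 -c "
from h import *
print(togo([.62,-.17,.19])[0])"
```

```text
18.6 [ 0.59623873 -0.3008451   0.01517785] [ 1.3946752   2.48898872 10.86613311] 0.05976614658068556
[-17.42  13.13   2.53]
```

View pics/k25.png

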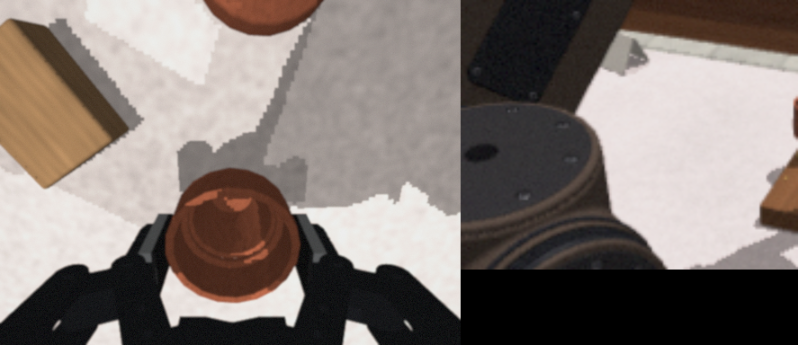

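>>> carry_out:
  rows:
    - [-2,0,0,0]
    - [-6,0,0,0]
    - [-10,0,0,0]
    - [-14,2,0.5,0]
    - [-17.4,5,1,0]
    - [-17.4,9,2,0]
    - [-17.4,12,2.4,0]
    - [-17.4,13,2.5,0]
    - [-17.4,13,2.5,0]
    - [-17.4,13,2.5,0]

```text
time_s: 19.53
tool_pos: [0.6198, -0.171, 0.1905]
tool_rot: [0.002, 0.702, -0.001, 0.712]
contact_force: [-0.9, -0.7, -1.5]
opening: 0.0604
```

Run:
```python
from h import *
d=snapshot("wrist")
s=sense();print(s["tool_pos"],s["opening"],s["time_s"],s["contact_force"],s["tool_rot"])
cv2.imwrite("pics/w26.png",d["image"]);np.save("w26.npy",d,allow_pickle=True)
i=d["image"][120:350,170:450];cv2.imwrite("pics/z26.png",cv2.resize(i,None,fx=2.6,fy=2.6,interpolation=cv2.INTER_CUBIC))
```

```text
[ 0.61971439 -0.17177006  0.19024689] 0.05955750040097141 19.5833 [ 0.13921744 -0.09425011 -1.78659957] [ 0.00203544  0.70246524 -0.00088969  0.71171458]
```

View pics/w26.png

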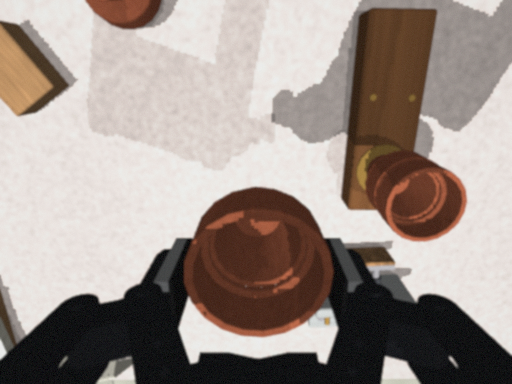

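View pics/z26.png

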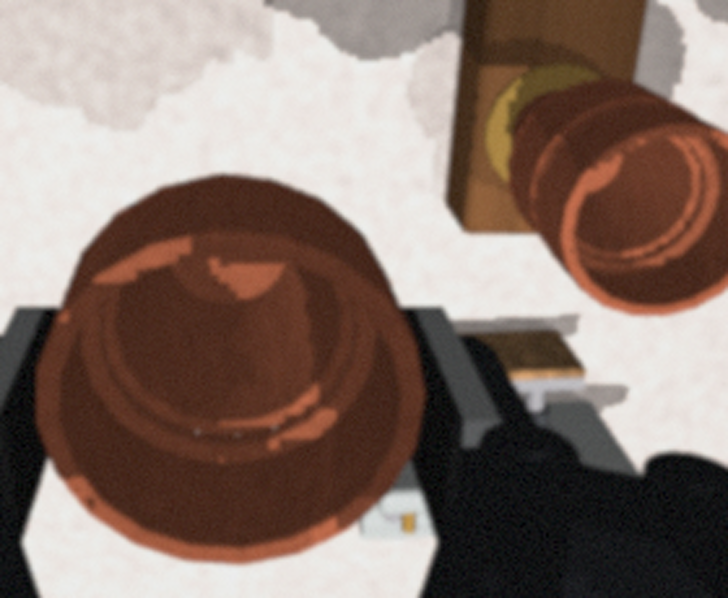

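Run:
```python
from h import *
d=np.load("w26.npy",allow_pickle=True).item();o=[170,120]
b=np.array([[36,385],[424,390],[230,562],[230,232],[75,482],[395,490],[95,285]])/2.6+o
x=circ(d,b,.241);print(x)
a=np.array([[560,225],[650,314],[600,290],[720,285],[690,125],[590,165]])/2.6+o
print(circ(d,a,.127))
s=sense();off=s["tool_pos"][:2]-x[0][:2];print(off,togo([.6339+off[0],-.0463+off[1],.16])[0])
```

```text
(array([ 0.6173, -0.17  ,  0.0293]), array([ 0.0009, -0.0003,  0.0001, -0.0001, -0.0008,  0.0004, -0.0002]))
(array([ 0.6335, -0.0473,  0.0285]), array([ 0.0009,  0.0014, -0.0018, -0.0002, -0.0003,  0.    ]))
[ 0.00241439 -0.00177006] [ 3.07 12.37  1.57]
```

>>> carry_out:
  rows:
    - [0,4,0.5,0]
    - [0,8,1,0]
    - [0,12.3,1.55,0]
    - [0,12.3,1.55,0]
    - [1.5,12.3,1.55,0]
    - [3,12.3,1.55,0]
    - [3,12.3,1.55,0]
    - [3,12.3,1.55,0]

```text
time_s: 20.25
tool_pos: [0.6356, -0.0498, 0.1601]
tool_rot: [0.002, 0.703, -0.001, 0.711]
contact_force: [0.6, 0.1, -1.1]
opening: 0.0599
```

Run:
```python
from h import *
d=snapshot("wrist")
s=sense();print(s["tool_pos"],s["opening"],s["time_s"],s["contact_force"],togo([.636,-.0482,.105])[0])
a=snapshot("side");cv2.imwrite("pics/s27.png",cv2.resize(a["image"][90:210,200:350],None,fx=4,fy=4))
cv2.imwrite("pics/w27.png",d["image"])
```

```text
[ 0.63617222 -0.04982637  0.16090961] 0.05971329010776431 20.3 [-0.36339825 -0.17954443 -0.65545147] [ 5.59  0.15 -0.09]
```

View pics/s27.png

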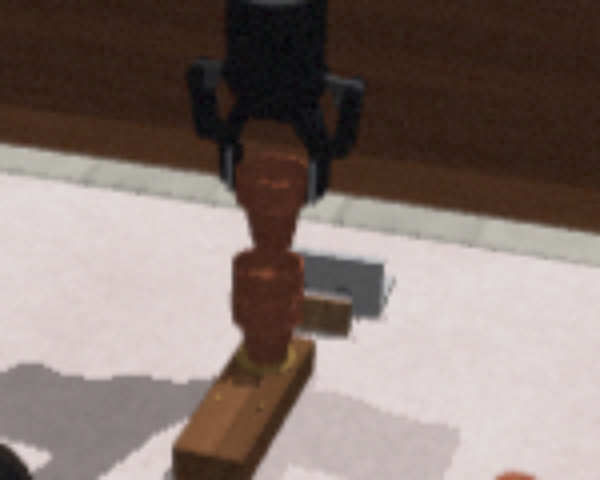

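View pics/w27.png

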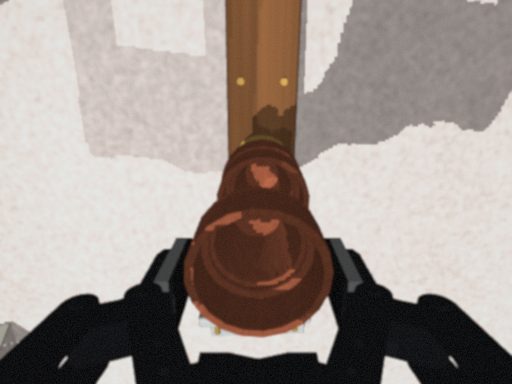

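>>> carry_out:
  rows:
    - [1,0.2,-0.05,0]
    - [2,0.2,-0.05,0]
    - [3,0.2,-0.05,0]
    - [4,0.2,-0.05,0]
    - [4.7,0.2,-0.05,0]
    - [5.2,0.2,-0.05,0]
    - [5.2,0.2,-0.05,0]
    - [5.2,0.2,-0.05,0]

```text
time_s: 21.02
tool_pos: [0.6366, -0.0476, 0.109]
tool_rot: [0.002, 0.702, -0.001, 0.712]
contact_force: [0.3, -0.2, -0.6]
opening: 0.06
```

>>> carry_out:
  rows:
    - [0.2,0,-0.05,0]
    - [0.4,0,-0.05,0]
    - [0.6,0,-0.05,0]
    - [0.75,0,-0.05,0]
    - [0.75,0,-0.05,0]

```text
time_s: 21.43
tool_pos: [0.6366, -0.0477, 0.1021]
tool_rot: [0.002, 0.702, -0.001, 0.712]
contact_force: [-0.5, 0.8, 5.5]
opening: 0.0598
```

Run:
```python
from h import *
s=sense();print(s["tool_pos"],s["opening"],s["time_s"],s["contact_force"])
a=snapshot("side");cv2.imwrite("pics/s28.png",cv2.resize(a["image"][90:210,200:350],None,fx=4,fy=4))
```

```text
[ 0.63659475 -0.04766841  0.10212954] 0.05978019593068184 21.4333 [-0.52367172  0.82693734  5.46166051]
```

View pics/s28.png

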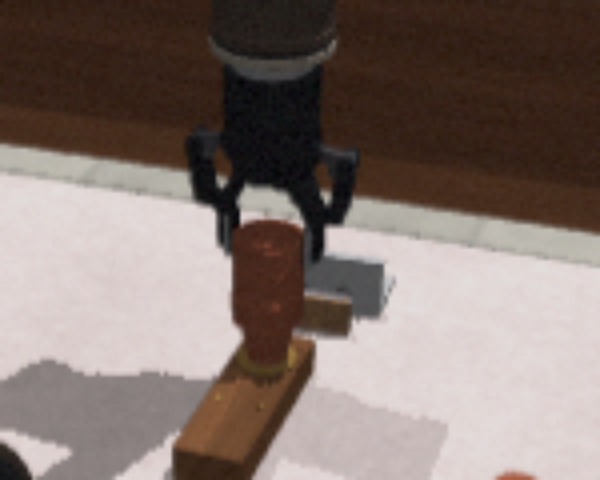

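>>> carry_out:
  rows:
    - [-0.05,0,0,0]
    - [-0.05,0,0,0]
    - [-0.05,0,0,0]
    - [-0.05,0,0,0]
  gripper: 1

```text
time_s: 21.82
tool_pos: [0.6366, -0.0477, 0.1026]
tool_rot: [0.002, 0.702, -0.001, 0.712]
contact_force: [-0.3, 0.4, -0.2]
opening: 0.0852
```

>>> carry_out:
  rows:
    - [-2,0,0,0]
    - [-6,0,0,0]
    - [-9,0,0,0]
    - [-10,0,0,0]
    - [-10,0,0,0]

```text
time_s: 22.23
tool_pos: [0.6369, -0.048, 0.2058]
tool_rot: [0.002, 0.7, -0.002, 0.714]
contact_force: [0.6, -0.2, -0.4]
opening: 0.0856
```

Run:
```python
from h import *
d=snapshot("wrist")
s=sense();print(s["tool_pos"],s["opening"],s["time_s"],s["contact_force"])
a=snapshot("side");cv2.imwrite("pics/s29.png",cv2.resize(a["image"][90:210,200:350],None,fx=4,fy=4))
cv2.imwrite("pics/w29.png",d["image"]);np.save("w29.npy",d,allow_pickle=True)
```

```text
[ 0.6358405  -0.04789614  0.20368484] 0.08521214780461561 22.2833 [-0.33559868 -0.22853842 -0.40745027]
```

View pics/s29.png

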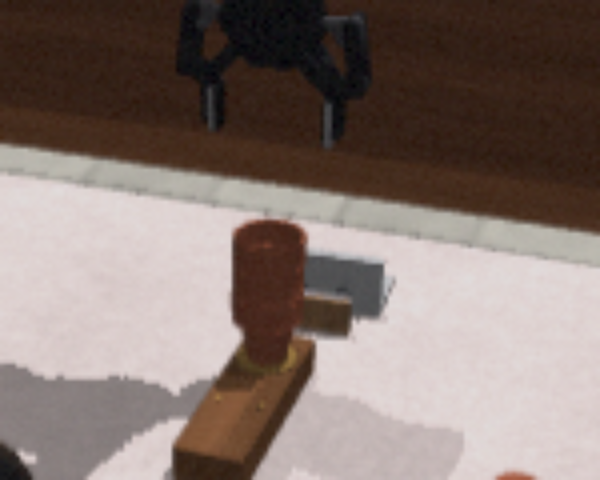

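View pics/w29.png

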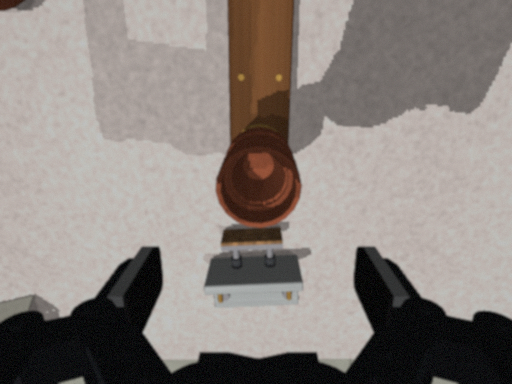

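Run:
```python
from h import *
d=np.load("w29.npy",allow_pickle=True).item();i=d["image"]
cv2.imwrite("pics/z29.png",cv2.resize(i[215:315,190:320],None,fx=6,fy=6,interpolation=cv2.INTER_CUBIC))
cv2.imwrite("pics/z29b.png",cv2.resize(i[0:145,215:310],None,fx=4,fy=4,interpolation=cv2.INTER_CUBIC))
```

```text
(no output)
```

View pics/z29.png

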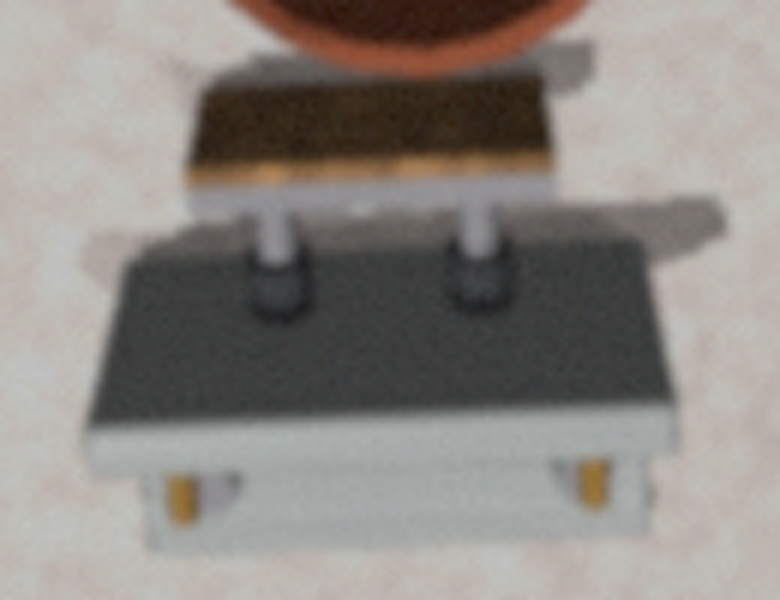

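View pics/z29b.png

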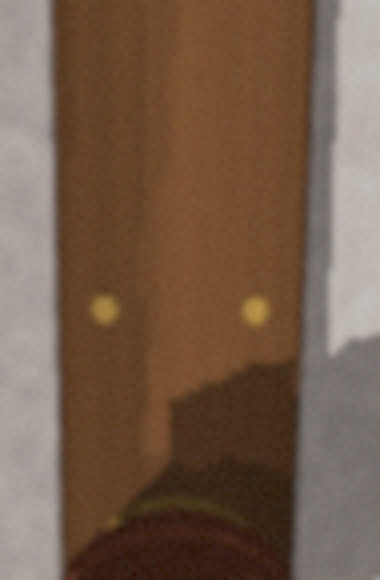

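Run:
```python
from h import *
d=np.load("w29.npy",allow_pickle=True).item()
def ln(n,p,f,o,z):
    P=ray(d,np.array(p)/f+o,z)[:,:2]; v=P[1]-P[0]; print(n,P.round(4).tolist(),"len",np.linalg.norm(v).round(4),"mid",P.mean(0).round(4),"ang",np.arctan2(v[1],v[0]).round(4)); 
o=[190,215]
ln("padtop",[[190,172],[550,152]],6,o,.037)
ln("padlow",[[208,80],[542,75]],6,o,.003)
ln("upfront",[[92,425],[672,403]],6,o,.06)
ln("uprear",[[95,473],[676,447]],6,o,.06)
o=[215,0]
ln("blkL",[[52,0],[63,560]],4,o,.035)
ln("blkR",[[315,0],[293,560]],4,o,.035)
ln("brass",[[104,310],[256,310]],4,o,.035)
```

```text
padtop [[0.7414, -0.0893], [0.7376, -0.0218]] len 0.0676 mid [ 0.7395 -0.0555] ang 1.6269
padlow [[0.7393, -0.089], [0.7386, -0.0211]] len 0.0679 mid [ 0.739 -0.055] ang 1.581
upfront [[0.7807, -0.1065], [0.7766, -0.0004]] len 0.1062 mid [ 0.7787 -0.0534] ang 1.6091
uprear [[0.7912, -0.1065], [0.7862, 0.0007]] len 0.1074 mid [ 0.7887 -0.0529] ang 1.6176
blkL [[0.4975, -0.0736], [0.6238, -0.0753]] len 0.1263 mid [ 0.5606 -0.0745] ang -0.0135
blkR [[0.4979, -0.015], [0.6242, -0.0169]] len 0.1263 mid [ 0.561  -0.0159] ang -0.0152
brass [[0.5634, -0.0635], [0.5636, -0.0272]] len 0.0364 mid [ 0.5635 -0.0453] ang 1.5645
```

Run:
```python
from h import *
t,s=togo([.5186,-.0444,.08]);print(t);t,s=togo([.5186,-.0444,-.018]);print(t); M=R.from_quat(s["tool_rot"]).as_matrix();print(M.round(3),s["tool_pos"])
```

```text
[ 12.06   0.26 -11.81]
[ 21.85   0.24 -11.94]
[[ 0.014  0.005  1.   ]
 [ 0.001  1.    -0.005]
 [-1.     0.002  0.014]] [ 0.63494745 -0.04778724  0.20219687]
```

>>> carry_out:
  rows:
    - [0,0.1,-4,0.01]
    - [0,0.25,-8,0.01]
    - [0,0.25,-11.8,0.01]
    - [4,0.25,-11.8,0.01]
    - [8,0.25,-11.8,0.01]
    - [12,0.25,-11.8,0.01]
    - [12,0.25,-11.8,0.01]
    - [12,0.25,-11.8,0.01]
  gripper: 1

```text
time_s: 23.0
tool_pos: [0.5162, -0.0441, 0.0785]
tool_rot: [0.006, 0.704, -0.005, 0.71]
contact_force: [0.2, -0.4, 0.3]
opening: 0.0852
```

Run:
```python
from h import *
d=snapshot("wrist")
s=sense();print(s["tool_pos"],s["time_s"],s["contact_force"],togo([.5186,-.0444,-.018])[0])
cv2.imwrite("pics/w30.png",d["image"]);np.save("w30.npy",d,allow_pickle=True)
```

```text
[ 0.5180333  -0.04438066  0.08040624] 23.05 [0.67691892 0.44672313 0.25680719] [ 9.84 -0.02 -0.06]
```

View pics/w30.png

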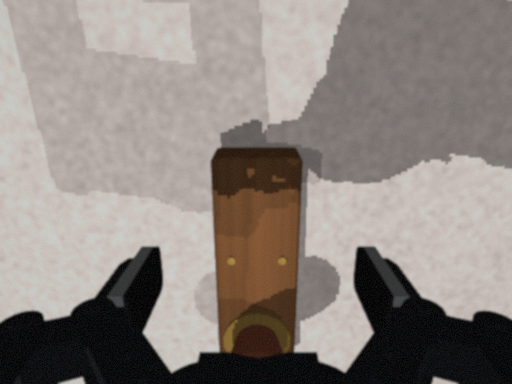

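>>> carry_out:
  rows:
    - [3,0,-0.05,0]
    - [6,0,-0.05,0]
    - [8.5,0,-0.05,0]
    - [9.8,0,-0.05,0]
    - [9.8,0,-0.05,0]
    - [9.8,0,-0.05,0]

```text
time_s: 23.55
tool_pos: [0.5197, -0.0443, -0.0162]
tool_rot: [0.006, 0.703, -0.005, 0.712]
contact_force: [0.2, -0.1, 1.2]
opening: 0.0856
```

>>> carry_out:
  rows:
    - [0,0,0,0]
    - [0,0,0,0]
    - [0,0,0,0]
    - [0,0,0,0]
    - [0,0,0,0]
    - [0,0,0,0]
  gripper: 0
  force: 50

```text
time_s: 24.05
tool_pos: [0.5214, -0.0445, -0.0141]
tool_rot: [0.006, 0.701, -0.005, 0.713]
contact_force: [-2.0, 0.6, 19.0]
opening: 0.0591
```

Run:
```python
from h import *
d=snapshot("wrist")
s=sense();print(s["tool_pos"],s["time_s"],s["contact_force"],s["opening"],s["tool_rot"])
cv2.imwrite("pics/w31.png",d["image"]);np.save("w31.npy",d,allow_pickle=True)
M=R.from_quat(s["tool_rot"]).as_matrix();print(np.arctan2(M[1,2],M[0,2]))
a=snapshot("side");cv2.imwrite("pics/s31.png",cv2.resize(a["image"][90:240,180:350],None,fx=4,fy=4))
```

```text
[ 0.52133159 -0.04454758 -0.01413224] 24.1 [-1.50865652  0.64119799 20.39486662] 0.0590219228640284 [ 0.00590785  0.70135005 -0.0049697   0.71277521]
-0.015395547620288476
```

View pics/w31.png

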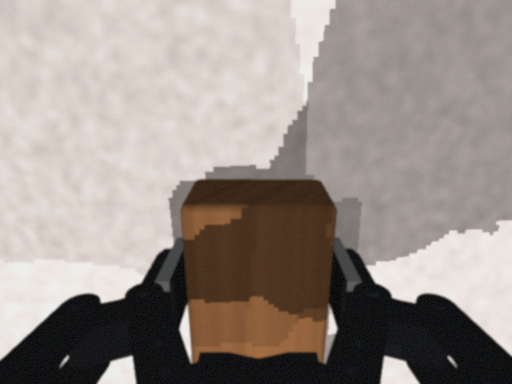

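View pics/s31.png

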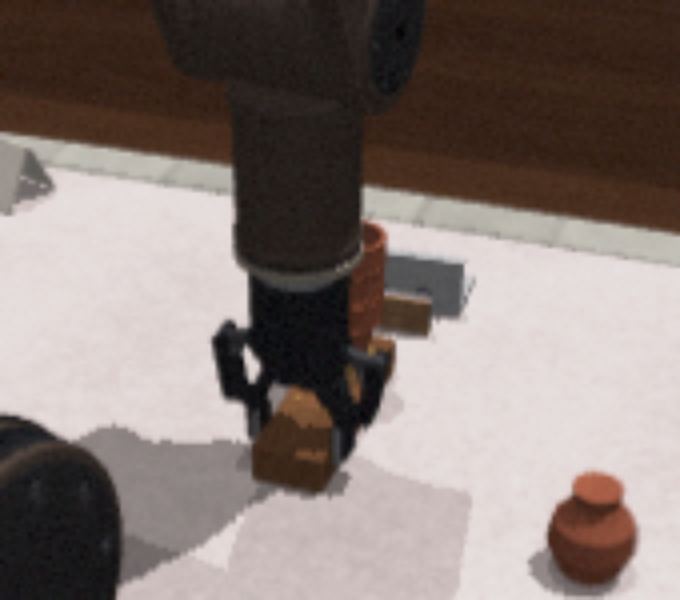

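Run:
```python
from h import *
d=np.load("w31.npy",allow_pickle=True).item()
print(ray(d,[[183,205],[335,205]],.035), ray(d,[[200,181],[318,181]],0.0))
d=np.load("w30.npy",allow_pickle=True).item()
print(ray(d,[[212,163],[301,163]],.035),ray(d,[[218,149],[296,149]],0.0))
```

```text
[[ 0.48769686 -0.07171713  0.035     ]
 [ 0.48864135 -0.015185    0.035     ]] [[ 0.48992069 -0.07128512  0.        ]
 [ 0.49085124 -0.015406    0.        ]]
[[ 0.49138887 -0.07307161  0.035     ]
 [ 0.49235421 -0.01568527  0.035     ]] [[ 0.48989008 -0.07303475  0.        ]
 [ 0.49086072 -0.01507102  0.        ]]
```

>>> carry_out:
  rows:
    - [0,-0.1,0.3,-0.005]
    - [0.01,-0.25,0.8,-0.01]
    - [0.02,-0.4,1.3,-0.015]
    - [0.03,-0.6,1.8,-0.02]
    - [0.04,-0.75,2.3,-0.026]
    - [0.05,-0.9,2.8,-0.032]
    - [0.06,-1.05,3.3,-0.038]
    - [0.07,-1.25,3.8,-0.044]
    - [0.08,-1.4,4.3,-0.05]
    - [0.08,-1.55,4.7,-0.056]
    - [0.08,-1.64,5.0,-0.06]
    - [0.08,-1.64,5.0,-0.06]

```text
time_s: 25.15
tool_pos: [0.5714, -0.0619, -0.014]
tool_rot: [-0.016, 0.701, 0.016, 0.712]
contact_force: [-3.2, -0.5, 5.8]
opening: 0.0587
```

Run:
```python
from h import *
s=sense();print(s["tool_pos"],s["time_s"],s["contact_force"],s["opening"])
M=R.from_quat(s["tool_rot"]).as_matrix();print(np.arctan2(M[1,2],M[0,2]),M[:,0].round(3))
d=snapshot("side");np.save("s32.npy",d,allow_pickle=True);cv2.imwrite("pics/s32.png",cv2.resize(d["image"][90:240,180:350],None,fx=4,fy=4))
d=snapshot("top");np.save("t32.npy",d,allow_pickle=True);cv2.imwrite("pics/t32.png",cv2.resize(d["image"][60:210,170:350],None,fx=4,fy=4,interpolation=cv2.INTER_CUBIC))
d=snapshot("wrist");np.save("w32.npy",d,allow_pickle=True);cv2.imwrite("pics/w32.png",d["image"])
```

```text
[ 0.57139455 -0.06194276 -0.01404574] 25.15 [-3.15661377 -0.4667441   5.82204197] 0.058716903257825394
0.04519962240275431 [ 0.016  0.001 -1.   ]
```

View pics/s32.png

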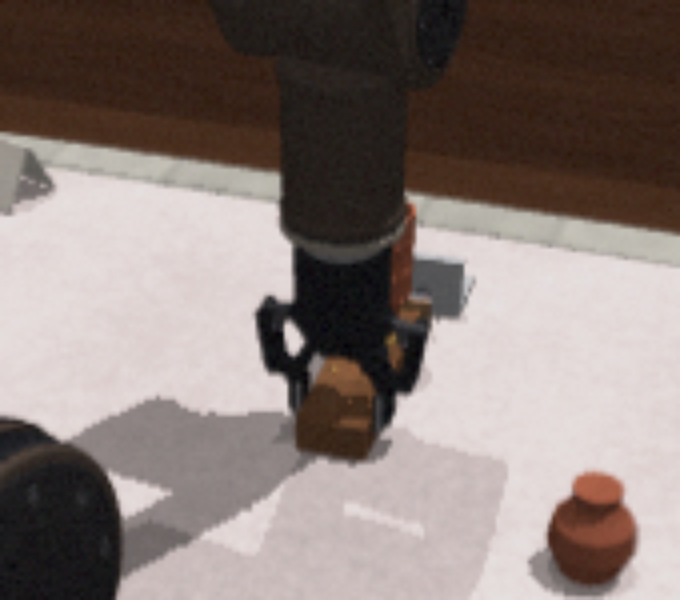

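View pics/t32.png

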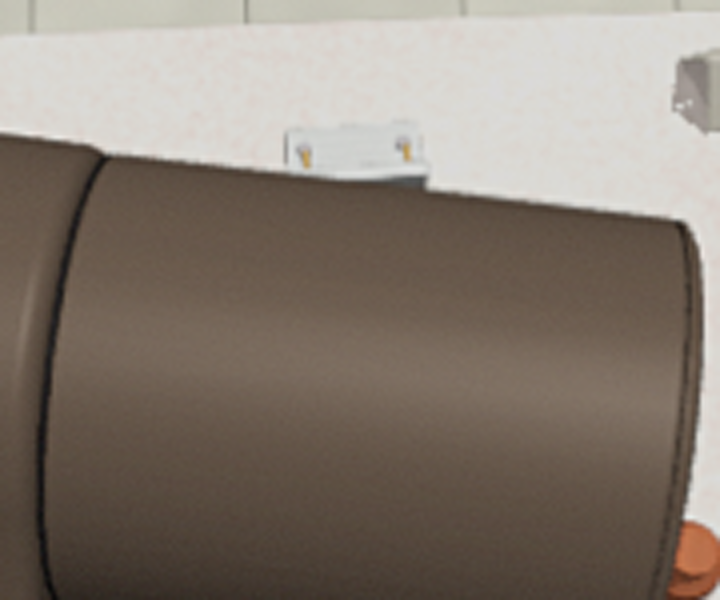

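View pics/w32.png

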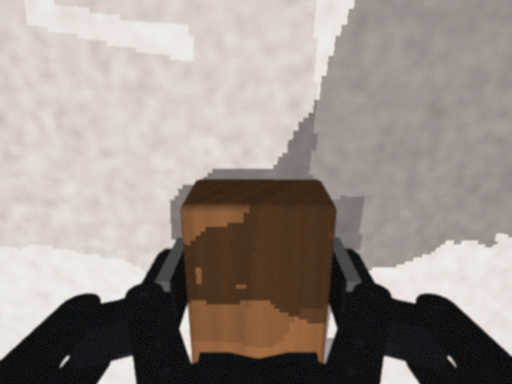

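>>> carry_out:
  rows:
    - [0,0,0.2,0]
    - [0,0,0.4,0]
    - [0,0,0.6,0]
    - [0,0,0.75,0]
    - [0.01,0,0.9,0]
    - [0.01,0,1.05,0]
    - [0.01,0,1.2,0]
    - [0.02,0,1.3,0]
    - [0.02,0,1.4,0]
    - [0.02,0,1.5,0]
    - [0.02,0,1.6,0]
    - [0.02,0,1.6,0]

```text
time_s: 26.3
tool_pos: [0.5852, -0.061, -0.014]
tool_rot: [-0.015, 0.702, 0.016, 0.711]
contact_force: [-14.2, -0.8, 13.1]
opening: 0.0589
```

Run:
```python
from h import *
s=sense();print(s["tool_pos"],s["time_s"],s["contact_force"],s["opening"])
d=snapshot("side");cv2.imwrite("pics/s33.png",cv2.resize(d["image"][110:210,240:320],None,fx=6,fy=6,interpolation=cv2.INTER_CUBIC))
```

```text
[ 0.58519497 -0.06103399 -0.01404213] 26.3 [-14.21945304  -0.83386628  13.14310663] 0.058946689996967526
```

View pics/s33.png

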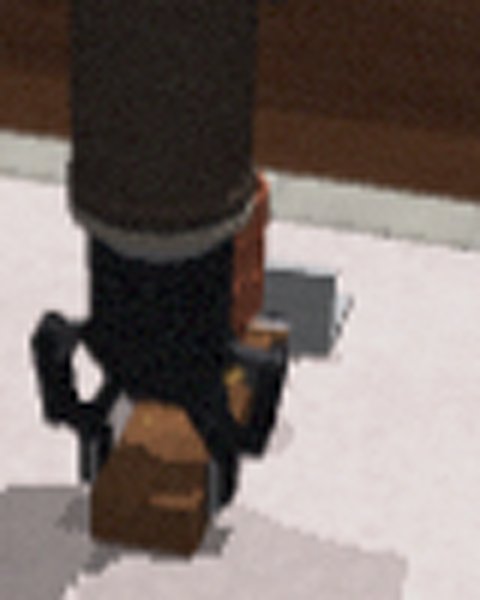

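Run:
```python
from h import *
d=snapshot("side");np.save("s34.npy",d,allow_pickle=True);cv2.imwrite("pics/s34.png",cv2.resize(d["image"][145:185,265:305],None,fx=15,fy=15,interpolation=cv2.INTER_CUBIC))
s=sense();print(s["contact_force"],s["tool_pos"])
u=np.array([np.cos(.045),np.sin(.045)]);n=np.array([-u[1],u[0]])
for pz in (0,.005,.010,.015,.02):
    f=np.array([.7393,-.0552])+u*pz
    q=[np.r_[f-n*.030,.035],np.r_[f-n*.030,.0],np.r_[f-n*.035,.037],np.r_[f-n*.035,.003],np.r_[f-n*.035+u*.008,.037]]
    print(pz,((proj(d,q)-[265,145])*15).round(0).tolist())
o=np.array([.7393,-.0552])+u*.04
print(((proj(d,[np.r_[o-n*.055,.06],np.r_[o-n*.055,0]])-[265,145])*15).round())
```

```text
[-14.68318729  -1.57440346  14.64076958] [ 0.58512511 -0.06103888 -0.01407573]
0 [[312.0, 311.0], [307.0, 435.0], [333.0, 307.0], [327.0, 428.0], [341.0, 291.0]]
0.005 [[317.0, 301.0], [311.0, 425.0], [338.0, 297.0], [332.0, 417.0], [345.0, 280.0]]
0.01 [[322.0, 291.0], [316.0, 414.0], [342.0, 286.0], [336.0, 407.0], [350.0, 270.0]]
0.015 [[326.0, 281.0], [320.0, 404.0], [347.0, 276.0], [341.0, 396.0], [354.0, 260.0]]
0.02 [[331.0, 271.0], [325.0, 394.0], [351.0, 266.0], [345.0, 386.0], [358.0, 250.0]]
[[454. 156.]
 [441. 368.]]
```

View pics/s34.png

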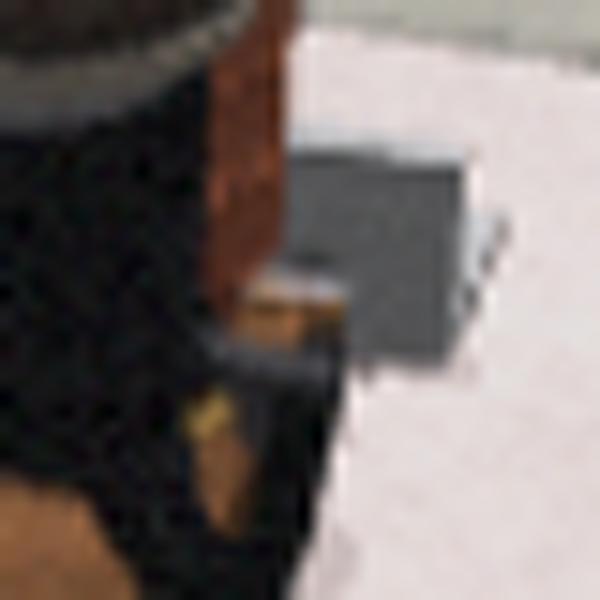

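Run:
```python
from h import *
a=np.load("s32.npy",allow_pickle=True).item()["image"];b=np.load("s34.npy",allow_pickle=True).item()["image"]
f=lambda i:cv2.resize(i[155:175,275:300],None,fx=16,fy=16,interpolation=cv2.INTER_NEAREST)
cv2.imwrite("pics/cmp.png",np.hstack([f(a),f(b)])[:, :800])
```

```text
(no output)
```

View pics/cmp.png

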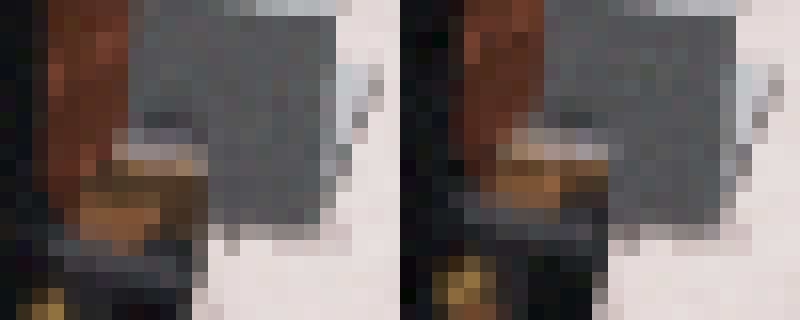

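>>> carry_out:
  rows:
    - [-0.03,0,0.05,0]
    - [-0.06,0,0.15,0]
    - [-0.06,0,0.25,0]
    - [-0.06,0,0.3,0]
    - [-0.06,0,0.3,0]

```text
time_s: 26.82
tool_pos: [0.5873, -0.0608, -0.0139]
tool_rot: [-0.015, 0.703, 0.016, 0.711]
contact_force: [-6.0, -2.3, -1.1]
opening: 0.0588
```

Run:
```python
from h import *
s=sense();print(s["tool_pos"],s["time_s"],s["contact_force"],s["opening"])
```

```text
[ 0.58734616 -0.06084941 -0.01386338] 26.8167 [-6.02844776 -2.26414821 -1.09203947] 0.05881252690292585
```

>>> carry_out:
  rows:
    - [0,0,0.1,0]
    - [0,0,0.2,0]
    - [0,0,0.3,0]
    - [0,0,0.4,0]
    - [0,0,0.5,0]
    - [0,0,0.5,0]

```text
time_s: 27.32
tool_pos: [0.5895, -0.0606, -0.0141]
tool_rot: [-0.015, 0.705, 0.016, 0.709]
contact_force: [-18.6, -4.1, 15.0]
opening: 0.0594
```

Run:
```python
from h import *
s=sense();print(s["tool_pos"],s["time_s"],s["contact_force"],s["opening"])
d=snapshot("side");b=d["image"];np.save("s35.npy",d,allow_pickle=True)
a=np.load("s32.npy",allow_pickle=True).item()["image"]
f=lambda i:cv2.resize(i[155:175,275:300],None,fx=16,fy=16,interpolation=cv2.INTER_NEAREST)
cv2.imwrite("pics/cmp2.png",np.hstack([f(a),f(b)])[:, :800])
```

```text
[ 0.58954507 -0.06058464 -0.01406366] 27.3167 [-18.64332882  -4.08757493  15.04104604] 0.05940241633990195
```

View pics/cmp2.png

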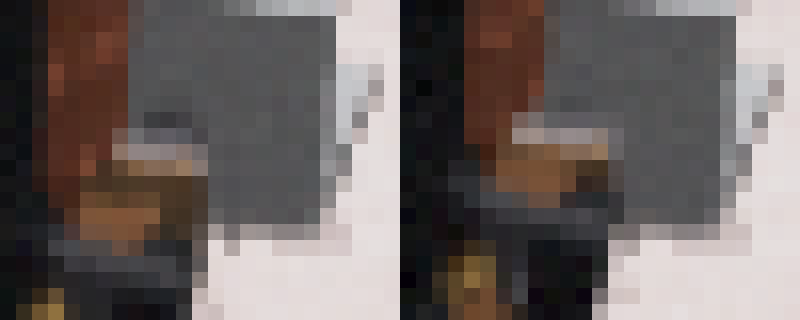

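>>> carry_out:
  rows:
    - [-0.04,0,0.1,0]
    - [-0.07,0,0.2,0]
    - [-0.08,0,0.3,0]
    - [-0.08,0,0.4,0]
    - [-0.08,0,0.5,0]
    - [-0.08,0,0.5,0]

```text
time_s: 27.87
tool_pos: [0.5923, -0.0604, -0.0139]
tool_rot: [-0.015, 0.706, 0.016, 0.708]
contact_force: [-13.4, -3.7, 3.8]
opening: 0.0592
```

Run:
```python
from h import *
s=sense();print(s["tool_pos"],s["time_s"],s["contact_force"],s["opening"])
d=snapshot("side");b=d["image"];np.save("s36.npy",d,allow_pickle=True)
a=np.load("s32.npy",allow_pickle=True).item()["image"]
f=lambda i:cv2.resize(i[155:175,275:300],None,fx=16,fy=16,interpolation=cv2.INTER_NEAREST)
cv2.imwrite("pics/cmp3.png",np.hstack([f(a),f(b)])[:, :800])
s=sense();print(s["tool_pos"],s["time_s"],s["contact_force"])
```

```text
[ 0.5923009  -0.06035992 -0.01386728] 27.8667 [-13.42342128  -3.73605804   3.77126153] 0.059205285516818494
[ 0.59230954 -0.06038132 -0.01386287] 27.9167 [-13.29527336  -2.94708204   2.52030247]
```

View pics/cmp3.png

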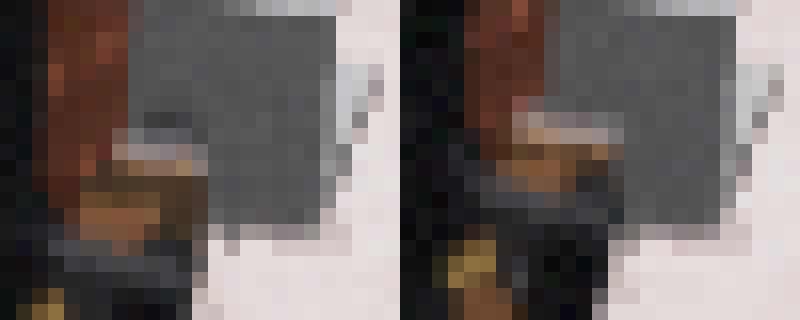

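Run:
```python
from h import *
ims={k:cv2.cvtColor(np.load(f"s{k}.npy",allow_pickle=True).item()["image"],cv2.COLOR_BGR2GRAY).astype(float) for k in(32,34,35,36)}
for k,i in ims.items():
    p=i[160:170,284:287].mean(1); print(k,p.round(0))
    w=np.clip(p-100,0,None);print("  centroid",(w*np.arange(160,170)).sum()/w.sum())
```

```text
32 [ 82.  78.  62.  91. 128. 116.  60.  64.  68.  56.]
  centroid 164.3684210526316
34 [ 84.  76.  65. 113. 147.  85.  76.  61.  60.  69.]
  centroid 163.78453038674033
35 [ 84.  77.  93. 138. 106.  74.  70.  59.  68.  50.]
  centroid 163.1417910447761
36 [ 82.  84. 111. 142.  79.  76.  66.  66.  58.  31.]
  centroid 162.7888198757764
```

Run:
```python
from h import *
for k in range(14):
    d=snapshot("side"); s=sense()
    if k%4==1: print(s["time_s"],s["tool_pos"],s["contact_force"].round(1))
i=cv2.cvtColor(d["image"],cv2.COLOR_BGR2GRAY).astype(float);p=i[160:170,284:287].mean(1);w=np.clip(p-100,0,None);print((w*np.arange(160,170)).sum()/w.sum())
M=R.from_quat(s["tool_rot"]).as_matrix();print(np.arctan2(M[1,2],M[0,2]))
cv2.imwrite("pics/s37.png",cv2.resize(d["image"][90:240,180:350],None,fx=4,fy=4))
d=snapshot("wrist");cv2.imwrite("pics/w37.png",d["image"])
print(ray(d,[[183,205],[335,205]],.035))
```

```text
28.0167 [ 0.59229089 -0.0604029  -0.01385293] [-14.5  -3.4   3. ]
28.2167 [ 0.59231636 -0.06038953 -0.01383424] [-13.   -3.5   2.6]
28.4167 [ 0.59229766 -0.06041193 -0.01385084] [-13.8  -2.8   2.5]
28.6167 [ 0.59229594 -0.06037792 -0.01385415] [-13.6  -3.    2.4]
162.77575757575758
0.04390250817426218
[[ 0.56133992 -0.08976664  0.035     ]
 [ 0.55894534 -0.0329127   0.035     ]]
```

View pics/s37.png

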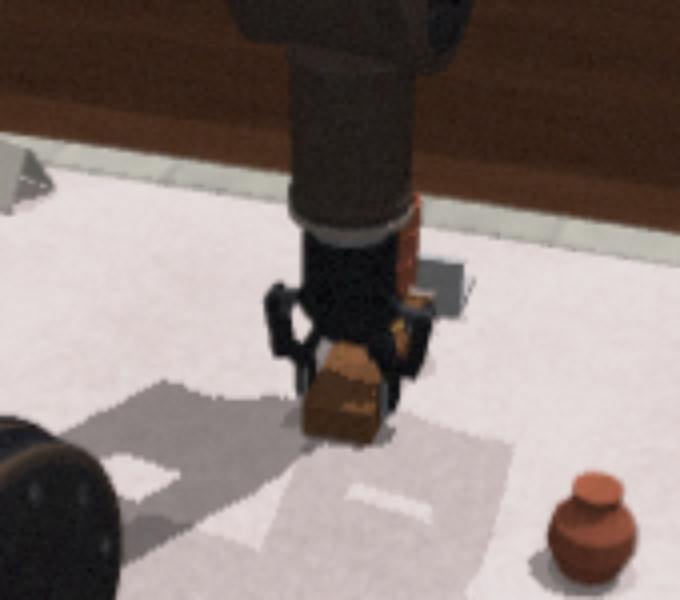

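View pics/w37.png

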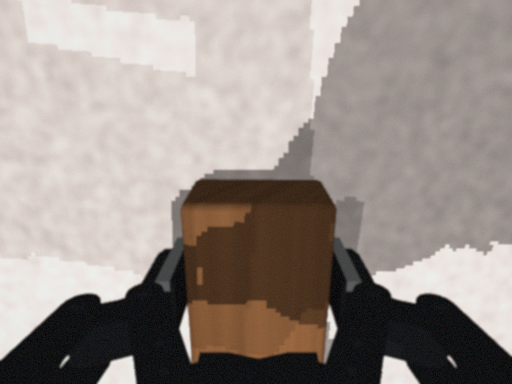

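Run:
```python
from h import *
d=snapshot("side");u=np.array([np.cos(.045),np.sin(.045)]);n=np.array([-u[1],u[0]])
c=np.array([.5923,-.0604])+u*.1125
print(((proj(d,[np.r_[c-n*.03,z] for z in(.153,.127,.101,.075)])-[180,90])*4).round(), c)
cv2.imwrite("pics/z38.png",cv2.resize(d["image"][130:170,265:305],None,fx=14,fy=14,interpolation=cv2.INTER_CUBIC))
print(((proj(d,[np.r_[c-n*.03,z] for z in(.153,.127,.101,.075)])-[265,130])*14).round())
```

```text
[[418. 202.]
 [417. 229.]
 [416. 256.]
 [415. 283.]] [ 0.70468611 -0.05533921]
[[273. 146.]
 [269. 243.]
 [265. 337.]
 [261. 429.]]
```

View pics/z38.png

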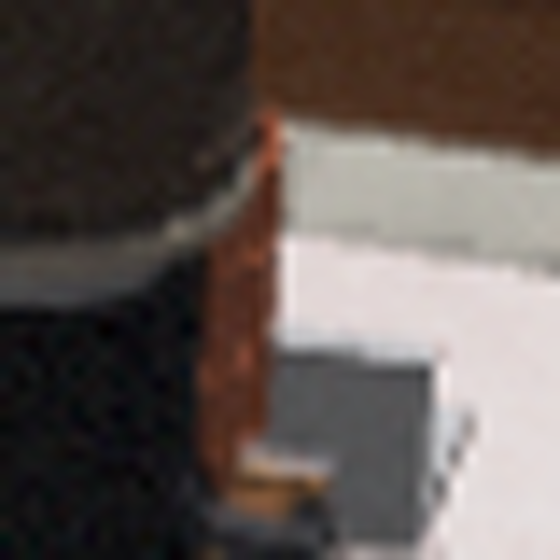

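Run:
```python
from h import *
print(sign_off()); s=sense();print(s["time_s"],s["tool_pos"],s["contact_force"])
```

```text
the job is handed in; nothing more can be done
None
the job is handed in; nothing more can be done
```

Both loose pots are nested in the mount's pot. The mount is pressed end-on against the pad and still gripped. I handed the job in at about 29 s, and no verdict was reported.

**A drop, mended:** my first grip on the left pot was too high, because the real fingertips sit about 21 mm behind the reported tool point. The pot fell on its side. I picked it up by the collar edge, loosened the grip until it swung upright, re-gripped it and nested it, then nested the right pot.

**Last checks:**

| Check | Reading | Allowed |
|---|---|---|
| Pad pushed in | about 10.5 mm (from arm position) to 11.6 mm (from image shift) | 7–19 mm |
| Spring force this implies | about 8.5–9.3 N | 5–16 N |
| Mount yaw against the stop | tool 0.044 rad; stop about 0.045 rad (single edge lines read 0.010–0.056) | within 0.08 rad |
| Centring | about 1–2 mm off | within 12 mm |
| Wrist force along the push | 13–14.5 N over the last 0.7 s, steady | over 2 N held |

**What disagreed or stayed unconfirmed:**
- **Wrist force:** it reads more than the spring should give. I put that down to table friction; an earlier 14–18 N reading came with the arm also pressing down, so I trusted the images and positions over force.
- **Final stack:** the arm hid it from above, so at the end I only saw its straight upright edge from the side. Its nesting was seen clearly before the slide.
- **Bystanders:** I did not measure their positions at the end. I saw no contact with any of them.

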